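# Charge the glow light for the night walk

### The job

Get the door shelf ready for the night walk. Somewhere on the floor of the lidded slate-grey box lies the round collar glow light: open the lid, feel for the light, lay it in the white dish, then charge it there by holding the flashlight, lens down, right over the middle of the dish about a hand's breadth up, steady for a good five seconds. Leave the flashlight standing lens down in the middle of its cork coaster again (never let it topple), the box empty and its lid shut, and every coral chew bone in the blue tray, and leave the other things where they are.

Things in the scene. Friction and masses are not known exactly. Their poses are not given: they have to be found in the camera images.
- gear_box: Slate-grey opaque box fixed to the shelf, 230 (x) x 260 (y) x 52 mm high outside, walls and floor 5 mm, black inside. Origin: centre of its underside; x points to the hinge side, away from the robot. Flat on its floor lies the one loose part, the glow light. THE LIGHT'S POSITION IS NOT REPORTED: feel for it, or look in from above with the lid open.
- box_floor (a point): Middle of the box's inner floor, 5 mm above the shelf; axes as the box; inside 220 (x) x 250 (y) x 47 mm deep. The glow light, a dark round puck 58 mm across and 22 mm thick with a pale green face, 70 to 120 g, starts with its centre within 40 mm (x) and 50 mm (y) of this point. A touch on its rim can push it aside a little.
- box_lid (a joint): Lid of the box, 230 x 260 x 8 mm, hinged along the top of the far (+x) wall: 0 shut, positive is open, up to 1.9 rad. Starts shut or slightly ajar. The hinge is stiff and holds the lid at any angle; moving it takes about 2 to 3 N at the knob.
- box_lid_handle (a point): Centre of the head of the lid's black knob (head 28 mm across, 16 mm thick, on a thin stalk), square on the lid near its front edge, mid-width: 35 mm above the lid's upper face, 200 mm from the hinge along the lid, 43 mm above the hinge line when shut. z runs along the stalk, out of the lid. The head can turn between two fingers that close along the box's y axis.
- box_lid_hinge (a point): Middle of the lid's hinge line, at the top of the box's far wall; the hinge runs along the y axis.
- dish: White ceramic dish fixed to the shelf, round, 104 mm across. Origin: centre of its underside. Only the glow light belongs in it.
- dish_mid (a point): Middle of the dish's flat floor, 4 mm above the shelf. The floor is 86 mm across inside a rim that stands 8 mm above it; the glow light, lying flat, stands 14 mm above the rim.
- flashlight: White plastic flashlight, switched on, standing lens down on its coaster. Origin: middle of the lens, its lower end. z points up to the tail; the beam leaves along -z.
- flashlight_mid (a point): The flashlight's centre, half-way up. It is 165 mm long, so the lens is 82.5 mm below this point and the tail 82.5 mm above. Head 51 mm in diameter for the lowest 42 mm, then a cone to a round barrel 34 mm in diameter from 60 mm to 157 mm above the lens. About 180 g.
- coaster_mid (a point): Middle of the top of the fixed round cork coaster, 100 mm across and 6 mm thick, on which the flashlight stands.
- tray_in (a point): Centre of the inner floor (5 mm above the shelf) of the blue open tray, fixed to the shelf: outside 180 (x) x 250 (y) x 45 mm high, walls 5 mm. Three bones fit flat side by side, each along the tray's x axis, 72 mm apart.
- bone_a_mid (a point): Coral hard silicone chew bone, lying flat: 126 mm long, 36 mm high, a round shaft 26 mm thick between two knobbed ends 64 mm wide (the clear shaft is 54 mm long); 95 to 155 g. Point: its centre, half-way up (18 mm above its underside). Its x axis runs along the bone. Absent in some runs.
- bone_a: The same bone: origin at the centre of its underside.
- bone_b_mid (a point): Coral hard silicone chew bone, lying flat: 126 mm long, 36 mm high, a round shaft 26 mm thick between two knobbed ends 64 mm wide (the clear shaft is 54 mm long); 95 to 155 g. Point: its centre, half-way up (18 mm above its underside). Its x axis runs along the bone. Absent in some runs.
- bone_b: The same bone: origin at the centre of its underside.
- bone_c_mid (a point): Coral hard silicone chew bone, lying flat: 126 mm long, 36 mm high, a round shaft 26 mm thick between two knobbed ends 64 mm wide (the clear shaft is 54 mm long); 95 to 155 g. Point: its centre, half-way up (18 mm above its underside). Its x axis runs along the bone. Absent in some runs.
- bone_c: The same bone: origin at the centre of its underside.
- carabiner: Bystander: aluminium carabiner, 102 x 58 x 10 mm, lying among the bones. Origin: middle of its underside.
- canister: Bystander: stainless treat canister, 92 mm in diameter, 115 mm high. Origin: centre of its underside.
- comb_brush: Bystander: wooden grooming brush, 175 mm long, 31 mm high, along its x axis. Origin: on the shelf under its middle.
- bowl: Bystander: steel bowl, 110 mm across, 40 mm high. Origin: centre of its underside.
- bag_pod: Bystander: teal bag dispenser pod, 70 mm long, 40 mm thick, along its x axis. Origin: under its middle.
There are look-alikes about, which are no part of the job. What is shaped like the flashlight but green is not meant. Several things look just like the dish: the one meant starts farthest to the robot's left.

How it is judged:
By the outcome, as a careful person would: the job done as asked, in the order asked, and still so for the second after the job is handed in, with the robot touching nothing.
Of bone_a, bone_b, bone_c only 1 to 3 are there at a start; the rules pass over those that are not, and their reading is None.
At some moment in a run one of bone_a, bone_b, bone_c may be knocked a few centimetres aside while the robot is not near it.
It also fails if it takes over 210 s, if anything falls off the work surface, if the arm or the gripper's body presses on something with over 40 N, if the wrist force passes 120 N, or if a joint passes its speed limit or range.

### The arm

A 7-joint arm with a two-finger parallel gripper is mounted at the origin on the work surface. World frame = base frame: x ahead of the robot, y to its left, z up, the work surface at z = 0. Lengths are in mm, angles in rad, forces in N, time in s.
With the tool pointing down it reaches from about 400 to 875 mm from the base axis. Payload 4.4 kg.
Tool frame: the origin (TCP) lies on the centre line of the jaws, within the pads' length; the fingertips stand 14 mm ahead of it and the grasp point (between the pads) lies 5 mm behind it; z points along the fingers, x is the direction in which the jaws open and shut, and the axes are right-handed (so a half turn about z gives the same grasp; the last joint's range is limited). The gripper opens to 85 mm and grips with 20 to 120 N. Pads are 22 mm wide; open, the fingers measure 114 mm over their backs; the gripper's body (76 mm by 85 mm) begins 54 mm behind the grasp point. The pads swing forward as they close: fully open they stand 13 mm farther back than shut.
Start: joints at [1.239, 0.628, 0.038, 1.517, -0.027, 0.996, -0.02], TCP at [170.77, -627.18, 245.313] pointing down, gripper open.
Joint ranges: [-3.06, 3.06], [-0.37, 2.12], [-1.25, 1.32], [0.18, 2.47], [-1.1, 4.24], [0.23, 1.98], [-2.94, 2.94]. Speed limits (rad/s): [2.57, 2.57, 3.14, 3.14, 3.14, 3.14, 3.14].

### API

Orientations are given as [roll, pitch, yaw] about the fixed x, y, z axes, in that order (R = Rz(yaw) Ry(pitch) Rx(roll)).
In Python, from cell import ctrl gives the robot as it stands.
- The arm moves only by the tool send_rows, never from a script. Its argument "commands" is a list of rows, each a list of 5 numbers: the finger opening in mm, from 0 to 85.4, then the shift along the tool's x, y, z in mm, then the turn about the tool's z in degrees. In form: [[grip, x, y, z, roll], ...]. A call has 1 to 5 rows; each row is the pose to reach, as a shift and turn from the pose measured when the call began, along the tool's axes at that moment; what a row does not reach only later rows make up. A row lasts 1/10 s, in which the tool goes at most 50 mm and 8.59 degrees, less where a joint would pass 70% of its speed; a pose out of reach is approached as far as the arm can. A call with a gripper value outside its range is refused whole. The fingers move at their own pace and stop on an object; the grip force is fixed at half the most. Time passes only in rows, so rows that repeat a pose let the fingers close. It gives the time, the measured TCP pose, the force and the opening at its end, in the units of the state.
- ctrl.read_state(): the state, without advancing time (a new reading comes with each control period).
- ctrl.get_image(name): name is "scene" or "top"; returns the picture (480x640x3 uint8, red, green, blue); there is no depth.
- ctrl.camera_params(name): a dict with "fx", "fy", "cx", "cy" (pixels), "k1" (the pictures are not rectified: a ray, as slopes to the right and down, at radius r is drawn at 1 + k1 r^2 times it, then the intrinsics apply), "cam_to_world" (4x4, takes a point from camera to world coordinates). Camera axes: x right, y down, z forward; pixel columns grow to the right and rows downward; lengths in mm; the calibration is good to about 2 mm. A picture is of the moment at which its call begins. camera_params takes no time and is no camera call.
- ctrl.finish_job(): hands the job in, once; it reports no verdict.
The state is a dict: "clock": time; "qpos": joint angles; "qd": joint speeds; "tau": joint torques, N m; "eef_pos": TCP position; "tool_rot": TCP orientation; "force": force on the tool from outside, world axes, zero at the start; "torque": the same for the moment, N m; "width": finger opening in mm.
Only numpy, scipy, OpenCV 4.12 (cv2) and the standard library are available. Lean on these libraries where they do the work, as an engineer would, in place of code of your own. Each camera call takes 0.05 s, during which the arm holds its last target.

## Working session

There is one attempt and no reset: what is moved stays moved. The work goes in short steps, Python scripts to look and compute and a tool call to move; the robot and the scene stay as the last step left them, time stands still between calls to the robot, and variables do not carry over. Pictures are saved under pics/ and viewed, and the job is handed in when it is done.

Besides the shell and the picture viewer there is one more tool, called after ">>>" in YAML: its name, and indented under it one key for each argument. send_rows: Moves the arm, as the interface text tells. Its arguments: {"type":"object","properties":{"commands":{"type":"array"}},"required":["commands"]}

```bash
ls; mkdir -p pics
python3 - <<'E'
from cell import ctrl
import cv2
print(ctrl.read_state())
for n in("scene","top"):
    im=ctrl.get_image(n); cv2.imwrite(f"pics/{n}0.png",im[:,:,::-1]); print(n,ctrl.camera_params(n))
E
```

```text
pics
{'clock': 0.0, 'qpos': array([ 1.23916018,  0.6293208 ,  0.03842409,  1.51833991, -0.02702059,
        0.9962994 , -0.02001568]), 'qd': array([-0.00043065, -0.00022945,  0.00147459,  0.0010112 ,  0.00097597,
       -0.00321791, -0.00035336]), 'tau': array([ 3.16565083e-04, -5.63387489e+01,  1.22654099e+00, -1.93441415e+01,
        1.11181301e-02,  1.03846935e-02,  3.24771395e-05]), 'eef_pos': array([ 170.6572774 , -626.5939662 ,  244.41412604]), 'tool_rot': array([-3.14158746e+00,  1.85040069e-03, -1.30497198e+00]), 'force': array([-0.10340143, -0.10726437, -0.49597945]), 'torque': array([-0.02124628, -0.00777086, -0.00749509]), 'width': 85.54819663242479}
scene {'fx': 537.9866509586565, 'fy': 537.9866509586565, 'cx': 317.02111634329475, 'cy': 237.04979214258907, 'k1': -0.10721249397732922, 'cam_to_world': array([[ 4.48872386e-02,  5.99147458e-01, -7.99379421e-01,
         1.52893160e+03],
       [ 9.98734182e-01, -4.50946981e-02,  2.22823421e-02,
        -4.17470934e+01],
       [-2.26973651e-02, -7.99367745e-01, -6.00413223e-01,
         8.17306819e+02],
       [ 0.00000000e+00,  0.00000000e+00,  0.00000000e+00,
         1.00000000e+00]])}
top {'fx': 549.5593297676314, 'fy': 549.5593297676314, 'cx': 321.66764993998567, 'cy': 243.33293400385665, 'k1': -0.15425964935133704, 'cam_to_world': array([[-2.40219745e-02, -9.93885122e-01,  1.07774345e-01,
         4.34984285e+02],
       [-9.99683957e-01,  2.46805508e-02,  4.78081935e-03,
        -1.19527374e+01],
       [-7.41151540e-03, -1.07625439e-01, -9.94163887e-01,
         1.27604624e+03],
       [ 0.00000000e+00,  0.00000000e+00,  0.00000000e+00,
         1.00000000e+00]])}
```

View pics/scene0.png

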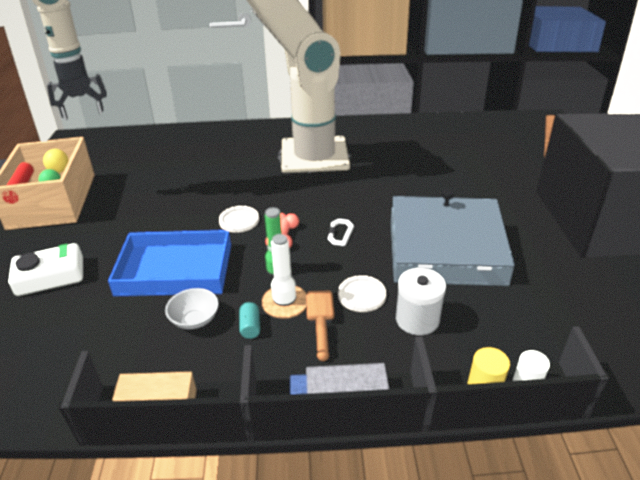

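View pics/top0.png

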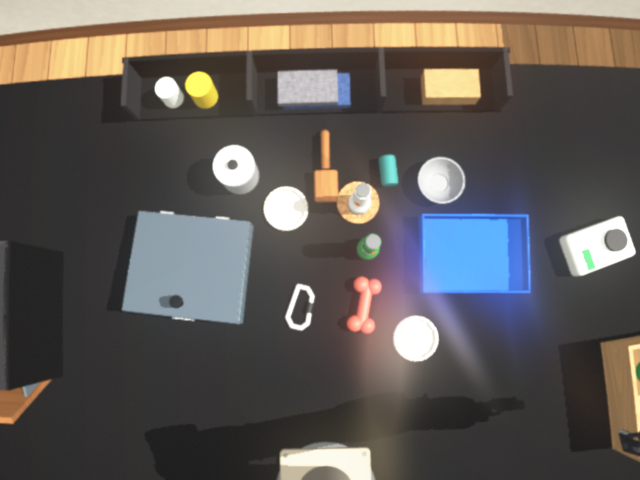

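```bash
cat > h.py <<'E'
from cell import ctrl
import numpy as np, cv2
from scipy.spatial.transform import Rotation as R
def ray(n,uv):
    p=ctrl.camera_params(n); K=np.array([[p['fx'],0,p['cx']],[0,p['fy'],p['cy']],[0,0,1]])
    d=np.array([p['k1'],0,0,0,0])
    x=cv2.undistortPoints(np.array(uv,float).reshape(-1,1,2),K,d).reshape(-1,2)
    M=p['cam_to_world']; v=np.c_[x,np.ones(len(x))]@M[:3,:3].T
    return M[:3,3],v
def plane(n,uv,z):
    o,v=ray(n,uv); return o+v*((z-o[2])/v[:,2])[:,None]
def tri(a,b):  # pixel in scene, pixel in top
    o1,v1=ray('scene',[a]);o2,v2=ray('top',[b]);v1=v1[0]/np.linalg.norm(v1[0]);v2=v2[0]/np.linalg.norm(v2[0])
    s=np.linalg.lstsq(np.c_[v1,-v2],o2-o1,rcond=None)[0]
    p,q=o1+s[0]*v1,o2+s[1]*v2
    return (p+q)/2,np.linalg.norm(p-q)
def proj(n,P):
    p=ctrl.camera_params(n); K=np.array([[p['fx'],0,p['cx']],[0,p['fy'],p['cy']],[0,0,1]])
    T=np.linalg.inv(p['cam_to_world'])
    return cv2.projectPoints(np.array(P,float).reshape(-1,1,3),cv2.Rodrigues(T[:3,:3])[0],T[:3,3],K,np.array([p['k1'],0,0,0,0]))[0].reshape(-1,2)
def mv(target,yaw=None):
    "shift in tool axes to world target; yaw = desired tool x-axis direction (deg)"
    s=ctrl.read_state(); Rt=R.from_euler('xyz',s['tool_rot']).as_matrix()
    d=Rt.T@(np.array(target,float)-s['eef_pos'])
    t=np.degrees(np.arctan2(Rt[1,0],Rt[0,0]))
    out=[round(float(x),1) for x in d]
    if yaw is not None:
        r=-(yaw-t); r=(r+90)%180-90; out.append(round(r,1)) # tool z down: + turn about z = - yaw
    print('pos',s['eef_pos'].round(1),'xdir',round(t,1),'q7',s['qpos'].round(2),'->',out)
    return out
def snap(tag,names=("scene","top"),crop=None):
    r={}
    for n in names:
        im=ctrl.get_image(n)[:,:,::-1].copy(); r[n]=im; cv2.imwrite(f"pics/{n}{tag}.png",im)
    return r
E
python3 - <<'E'
from h import *
# bigger crops for viewing
a=cv2.imread('pics/top0.png');b=cv2.imread('pics/scene0.png')
cv2.imwrite('pics/z1.png',cv2.resize(a[140:360,110:310],None,fx=3.0,fy=2.7) if 0 else cv2.resize(a[190:340,110:310],None,fx=4,fy=4))
cv2.imwrite('pics/z2.png',cv2.resize(a[150:350,270:470],None,fx=3,fy=3))
cv2.imwrite('pics/z3.png',cv2.resize(b[180:330,380:540],None,fx=4,fy=4))
cv2.imwrite('pics/z4.png',cv2.resize(b[200:320,210:400],None,fx=4,fy=4))
E
```

```text
(no output)
```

View pics/z1.png

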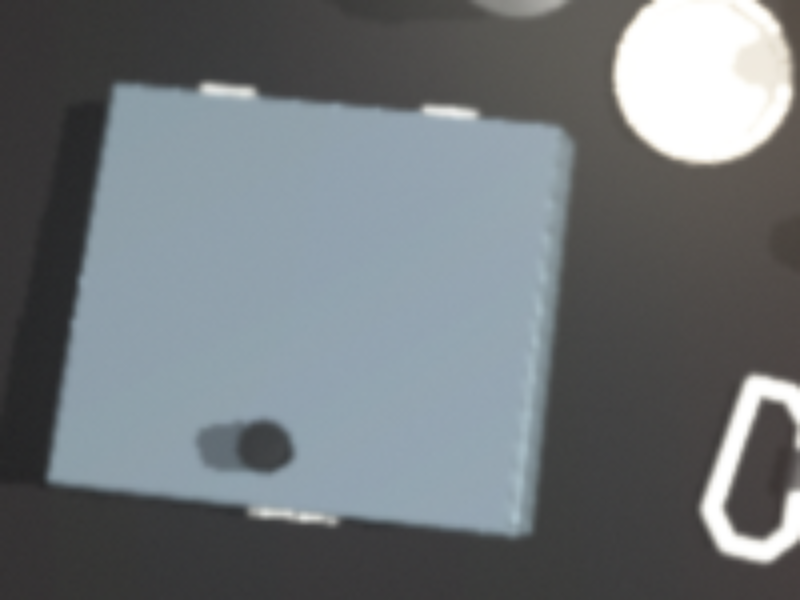

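View pics/z2.png

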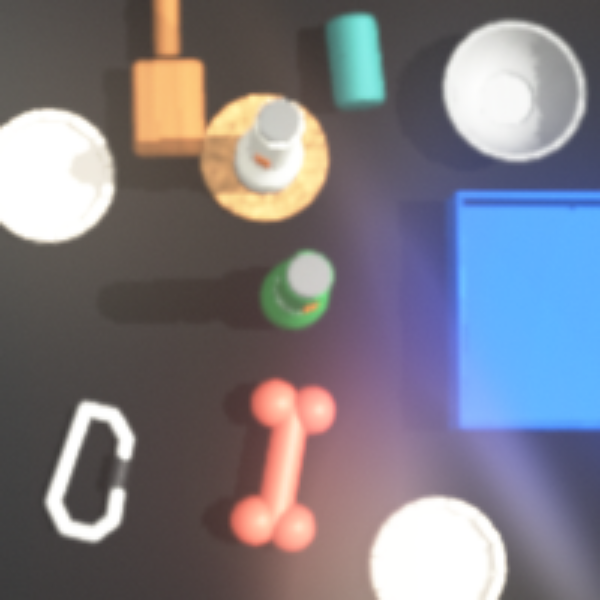

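View pics/z3.png

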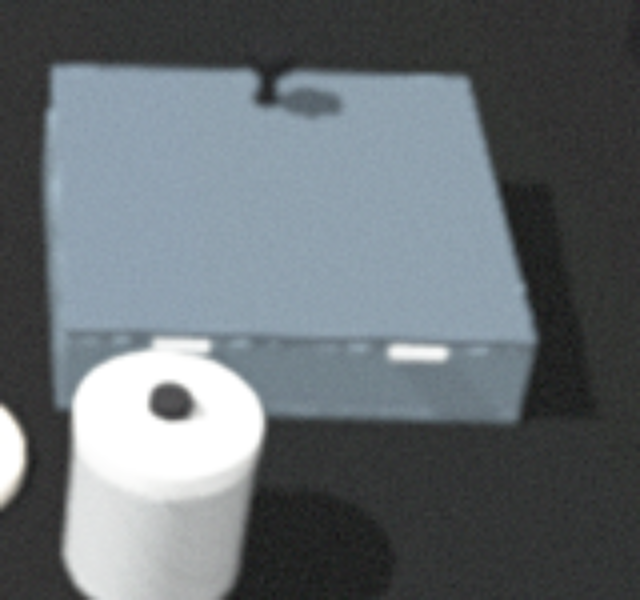

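View pics/z4.png

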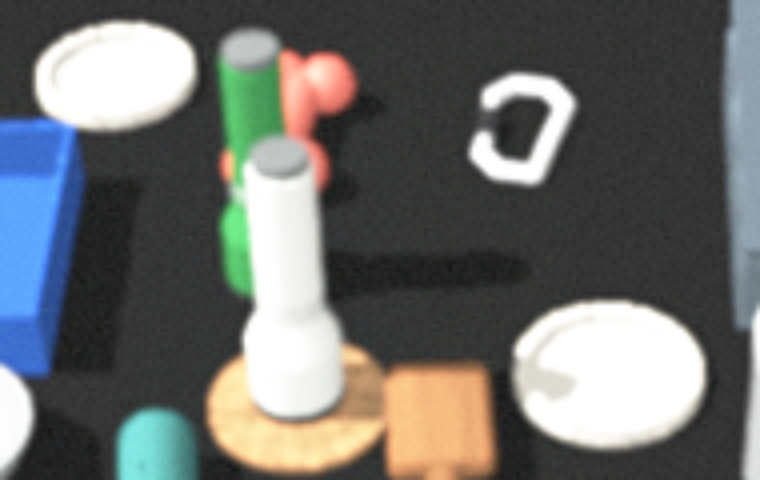

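Run:
```python
from h import *
a=cv2.imread('pics/top0.png');b=cv2.imread('pics/scene0.png')
c=b[185:215,430:465].astype(float); cv2.imwrite('pics/z5.png',cv2.resize(np.clip(c*3-60,0,255).astype(np.uint8),None,fx=16,fy=16,interpolation=cv2.INTER_NEAREST))
hs=cv2.cvtColor(a,cv2.COLOR_BGR2HSV)
print(hs[267,190],hs[301,176])
m=cv2.inRange(hs,(95,20,80),(115,110,255)); m[:, :110]=0; m[:,262:]=0
cs=max(cv2.findContours(m,0,2)[0],key=cv2.contourArea)
q=cv2.approxPolyDP(cs,6,True).reshape(-1,2); print('lid quad',q)
for z in(60,): print(plane('top',q,z).round(1))
# knob
k=cv2.inRange(a[295:308,168:184],(0,0,0),(85,85,85));
ys,xs=np.nonzero(k); print('knob',xs.mean()+168,ys.mean()+295,len(xs))
# dishes : bright white
for name,(x0,x1,y0,y1),z in (('dishL',(255,315,180,240),12),('dishR',(385,445,310,366),12)):
    s=hs[y0:y1,x0:x1]; mm=((s[...,2]>170)&(s[...,1]<45)).astype(np.uint8)
    cc=max(cv2.findContours(mm,0,2)[0],key=cv2.contourArea); e=cv2.fitEllipse(cv2.convexHull(cc)); c0=np.array(e[0])+(x0,y0)
    print(name,c0,e[1],plane('top',[c0],z).round(1))
m=cv2.inRange(hs,(0,90,120),(8,255,255))|cv2.inRange(hs,(172,90,120),(180,255,255))
m[:, :250]=0;m[:,520:]=0;m[:120]=0
for c in cv2.findContours(m,0,2)[0]:
    if cv2.contourArea(c)<60: continue
    r=cv2.minAreaRect(c); print('coral',cv2.contourArea(c),r, plane('top',cv2.boxPoints(r),18).round(0).tolist(), plane('top',[r[0]],18).round(1))
m=cv2.inRange(hs,(100,130,80),(125,255,255));m[:200]=0
c=max(cv2.findContours(m,0,2)[0],key=cv2.contourArea);r=cv2.minAreaRect(c);print('tray',r,plane('top',cv2.boxPoints(r),45).round(0).tolist(),plane('top',[r[0]],45).round(1))
```

```text
[102  41 174] [105  23  68]
lid quad [[139 210]
 [121 309]
 [242 323]
 [251 224]]
[[653.9 409.9  60. ]
 [429.  450.2  60. ]
 [394.3 174.   60. ]
 [614.3 151.3  60. ]]
knob 175.50833333333333 301.3 120
dishL [285.51159859 208.05988503] (44.599361419677734, 45.02399444580078) [[656.9  76.5  12. ]]
dishR [415.19548416 337.9026413 ] (46.11701965332031, 46.92748260498047) [[ 349.  -214.7   12. ]]
coral 1095.0 ((363.70269775390625, 304.78375244140625), (29.263019561767578, 56.88205337524414), 9.462322235107422) [[371.0, -53.0, 18.0], [498.0, -78.0, 18.0], [485.0, -144.0, 18.0], [358.0, -119.0, 18.0]] [[428.1 -98.3  18. ]]
tray ((474.5, 261.5), (97.0, 111.0), 90.0) [[632.0, -229.0, 45.0], [627.0, -490.0, 45.0], [404.0, -476.0, 45.0], [413.0, -220.0, 45.0]] [[ 518.4 -351.6   45. ]]
```

View pics/z5.png

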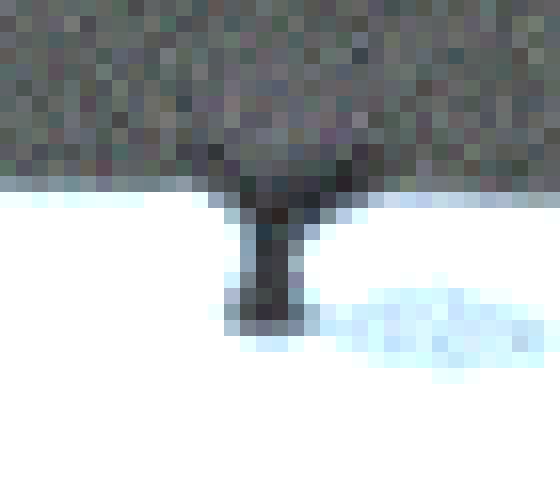

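Run:
```python
from h import *
q=np.array([[138.25,211.25],[250.3,221.8],[239.2,323.7],[122,311]])
P=plane('top',q,60); print(P.round(1)); 
for i in range(4): print(np.linalg.norm(P[i]-P[(i+1)%4]).round(1),end=' ')
print()
# scene corners of lid: z3 crop (380,180)/4
s=np.array([[535,338],[62,330],[52,66],[468,76]])/4+[380,180]
S=plane('scene',s,60);print('scene lid: farL farR nearR nearL');print(S.round(1))
for z in(95,98,101,105):
    k=plane('top',[[175.8,301.3]],z); print(z,k.round(1),proj('scene',k).round(1))
# stalk lower end (lid top) in scene
print(plane('scene',[[446.7,205]],60).round(1))
```

```text
[[651.  411.7  60. ]
 [619.4 152.8  60. ]
 [392.9 180.3  60. ]
 [424.5 447.8  60. ]]
260.8 228.2 269.4 229.4 
scene lid: farL farR nearR nearL
[[653.5 413.3  60. ]
 [626.7 154.4  60. ]
 [360.2 191.3  60. ]
 [391.8 458.7  60. ]]
95 [[444.4 313.1  95. ]] [[448.5 201. ]]
98 [[444.4 312.3  98. ]] [[448.3 199.9]]
101 [[444.4 311.4 101. ]] [[448.2 198.9]]
105 [[444.4 310.3 105. ]] [[447.9 197.6]]
[[410.  321.1  60. ]]
```

Run:
```python
from h import *
t=np.array([[138.25,211.25],[250.3,221.8],[239.2,323.7],[122,311]])
s=np.array([[535,338],[62,330],[52,66],[468,76]])/4+[380,180]
s=s[[0,1,2,3]]
for a,b in zip(s,t): p,e=tri(a,b); print(p.round(1),round(e,1))
for a in([446.7,195],[447,194],[446.7,196]):
  p,e=tri(a,[175.8,301.3]); print('knob',p.round(1),e.round(1))
```

```text
[651.6 413.3  58.2] 2.0
[620.3 154.7  54.5] 2.2
[394.  180.7  81.5] 7.6
[425.1 441.9  81.7] 4.3
knob [444.2 307.4 112.6] 1.7
knob [444.2 307.2 115.4] 0.6
knob [444.2 307.9 109.7] 2.2
```

Run:
```python
from h import *
mv([520,-350,300],-97); mv([600,100,300],-97)
```

```text
pos [ 170.6 -626.7  244.5] xdir -74.8 q7 [ 1.24  0.63  0.04  1.52 -0.03  1.   -0.02] -> [-175.3, -409.8, -55.2, np.float64(22.2)]
pos [ 170.6 -626.7  244.5] xdir -74.8 q7 [ 1.24  0.63  0.04  1.52 -0.03  1.   -0.02] -> [-588.5, -605.2, -54.5, np.float64(22.2)]
```

>>> send_rows:
  commands:
    - [60,-175,-410,-55,22]
    - [60,-175,-410,-55,22]
    - [60,-175,-410,-55,22]
    - [60,-175,-410,-55,22]
    - [60,-175,-410,-55,22]

```text
clock: 0.6
eef_pos: [366.5, -471.3, 275.5]
tool_rot: [3.14, 0.002, -1.689]
force: [0.0, -0.4, 0.3]
width: 60.0
```

Run:
```python
from h import *
mv([600,100,300],-97)
```

```text
pos [ 366.5 -471.3  275.5] xdir -96.8 q7 [ 0.77  0.52  0.14  1.64 -0.09  0.99 -0.74] -> [-594.9, -164.4, -23.5, np.float64(0.2)]
```

>>> send_rows:
  commands:
    - [60,-595,-165,-24,0]
    - [60,-595,-165,-24,0]
    - [60,-595,-165,-24,0]
    - [60,-595,-165,-24,0]
    - [60,-595,-165,-24,0]

```text
clock: 1.1
eef_pos: [460.4, -239.9, 285.5]
tool_rot: [3.14, 0.002, -1.689]
force: [1.2, 0.2, 0.4]
width: 60.0
```

Run:
```python
from h import *
mv([600,100,300],-97)
mv([443.5,307.3,250],-97)
```

```text
pos [ 460.4 -239.9  285.5] xdir -96.8 q7 [ 0.34  0.4   0.12  1.83 -0.06  0.92 -1.2 ] -> [-354.1, -98.4, -13.8, np.float64(0.2)]
pos [ 460.4 -239.9  285.5] xdir -96.8 q7 [ 0.34  0.4   0.12  1.83 -0.06  0.92 -1.2 ] -> [-541.3, 81.4, 36.9, np.float64(0.2)]
```

>>> send_rows:
  commands:
    - [60,-541,20,10,0]
    - [60,-541,20,10,0]
    - [60,-541,20,10,0]
    - [60,-541,20,10,0]
    - [60,-541,20,10,0]

```text
clock: 1.6
eef_pos: [480.1, 9.1, 281.5]
tool_rot: [3.14, 0.002, -1.689]
force: [1.7, 0.1, -0.1]
width: 60.4
```

>>> send_rows:
  commands:
    - [60,-290,0,10,0]
    - [60,-290,0,10,0]
    - [60,-290,0,10,0]
    - [60,-290,0,10,0]
    - [60,-290,0,10,0]

```text
clock: 2.1
eef_pos: [509.2, 257.2, 273.1]
tool_rot: [3.14, 0.002, -1.689]
force: [0.0, -0.1, -0.4]
width: 60.1
```

Run:
```python
from h import *
mv([443.5,307.3,160],-97)
```

```text
pos [509.2 257.2 273.1] xdir -96.8 q7 [-0.52  0.48  0.01  1.71 -0.01  0.95 -2.2 ] -> [-41.8, 70.9, 113.3, np.float64(0.2)]
```

>>> send_rows:
  commands:
    - [60,-42,71,0,0]
    - [60,-42,71,50,0]
    - [60,-42,71,113,0]
    - [60,-42,71,113,0]
    - [60,-42,71,113,0]

```text
clock: 2.6
eef_pos: [440.7, 306.4, 157.1]
tool_rot: [3.134, -0.004, -1.688]
force: [-1.2, 0.1, 0.2]
width: 60.2
```

Run:
```python
from h import *
mv([443.5,307.3,109],-97)
i=snap('1'); cv2.imwrite('pics/z6.png',cv2.resize(i['scene'][120:300,360:540],None,fx=3,fy=3))
```

```text
pos [440.7 306.4 157.1] xdir -96.7 q7 [-0.66  0.59 -0.    1.91 -0.    0.64 -2.34] -> [-1.4, -3.0, 48.0, np.float64(0.3)]
```

View pics/z6.png

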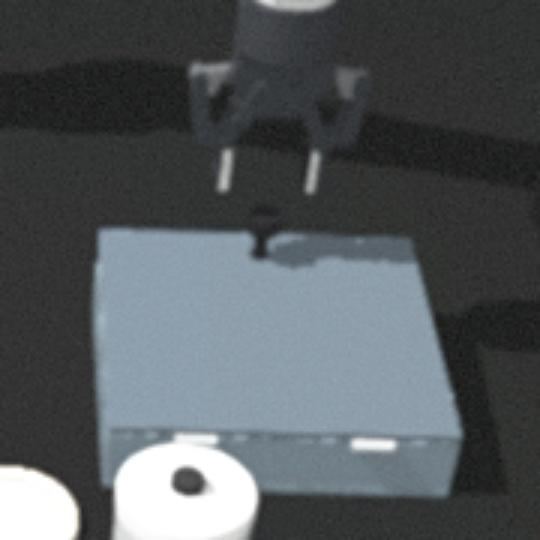

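>>> send_rows:
  commands:
    - [60,-1,-3,30,0]
    - [60,-1,-3,46,0]
    - [60,-1,-3,46,0]
    - [20,-1,-3,46,0]
    - [20,-1,-3,46,0]

```text
clock: 3.2
eef_pos: [448.1, 308.8, 116.3]
tool_rot: [-3.141, 0.004, -1.69]
force: [-0.3, 0.5, -0.0]
width: 32.0
```

>>> send_rows:
  commands:
    - [20,0,0,0,0]
    - [20,0,0,0,0]

```text
clock: 3.4
eef_pos: [448.1, 308.4, 117.2]
tool_rot: [-3.141, 0.003, -1.69]
force: [-2.5, -2.2, 1.5]
width: 25.7
```

>>> send_rows:
  commands:
    - [10,0,0,0,0]
    - [10,0,0,0,0]

```text
clock: 3.6
eef_pos: [448.2, 308.4, 117.5]
tool_rot: [-3.141, 0.004, -1.69]
force: [-0.6, -1.1, 0.3]
width: 25.5
```

Run:
```python
from h import *
i=snap('2'); cv2.imwrite('pics/z6.png',cv2.resize(i['scene'][150:250,390:510],None,fx=5,fy=5)); print(ctrl.read_state())
```

```text
{'clock': 3.7, 'qpos': array([-6.51779405e-01,  6.57936597e-01, -1.94076923e-03,  1.93148838e+00,
       -1.47236413e-03,  5.49147972e-01, -2.34223736e+00]), 'qd': array([ 1.55481999e-03,  2.80455943e-03, -4.97287456e-04,  1.02042214e-03,
        5.07092409e-05, -7.90620521e-04, -4.60091786e-04]), 'tau': array([-4.04000748e-01, -5.06800175e+01,  3.04350536e-01, -1.29327545e+01,
       -1.32675748e-01, -4.75251675e-01, -2.38177035e-02]), 'eef_pos': array([448.1718178 , 308.38029812, 117.33228215]), 'tool_rot': array([-3.14079436,  0.00350897, -1.69017742]), 'force': array([-0.46460445, -1.24985317,  1.26419242]), 'torque': array([-0.29259491,  0.17865489,  0.01123796]), 'width': 25.86174498080097}
```

View pics/z6.png

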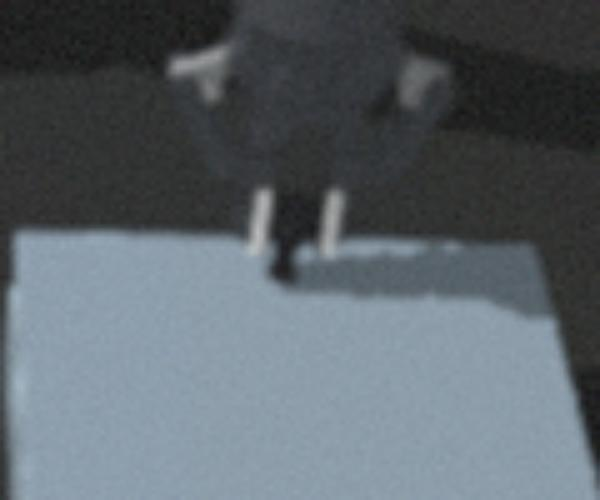

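>>> send_rows:
  commands:
    - [10,0,-6.6,-17,0]
    - [10,0,-16,-35.5,0]
    - [10,0,-26.6,-53,0]
    - [10,0,-39,-69,0]
    - [10,0,-53,-84,0]

```text
clock: 4.2
eef_pos: [501.5, 301.8, 201.3]
tool_rot: [-3.14, 0.004, -1.69]
force: [4.7, 0.5, -11.3]
width: 25.4
```

Run:
```python
from h import *
i=snap('3'); cv2.imwrite('pics/z6.png',cv2.resize(i['scene'][80:280,360:540],None,fx=3,fy=3)); s=ctrl.read_state();print(s['eef_pos'],s['force'],s['width'])
```

```text
[503.1811337  301.58530117 202.75379073] [ 2.53666402 -0.76163416 -3.51197164] 25.11760484750346
```

View pics/z6.png

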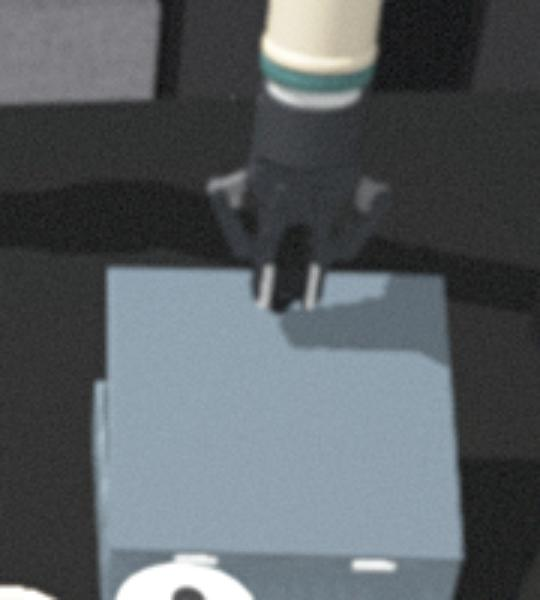

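>>> send_rows:
  commands:
    - [10,0,-15.5,-13.3,0]
    - [10,0,-32.3,-25,0]
    - [10,0,-50.2,-35,0]
    - [10,0,-69,-43,0]
    - [10,0,-88.4,-49.3,0]

```text
clock: 4.8
eef_pos: [588.4, 291.0, 250.4]
tool_rot: [3.14, 0.004, -1.691]
force: [-0.6, 1.1, -9.1]
width: 25.3
```

Run:
```python
from h import *
s=ctrl.read_state();print(s['eef_pos'],s['force'],s['width'],s['qpos'])
i=snap('4'); cv2.imwrite('pics/z6.png',cv2.resize(i['scene'][80:280,360:540],None,fx=3,fy=3));
```

```text
[588.40819064 291.0481114  250.37908539] [-0.61118313  1.05267698 -9.10811799] 25.288125384565834 [-4.99628465e-01  6.32461908e-01 -9.63272358e-04  1.49182936e+00
 -3.69841993e-03  1.01632840e+00 -2.18951178e+00]
```

View pics/z6.png

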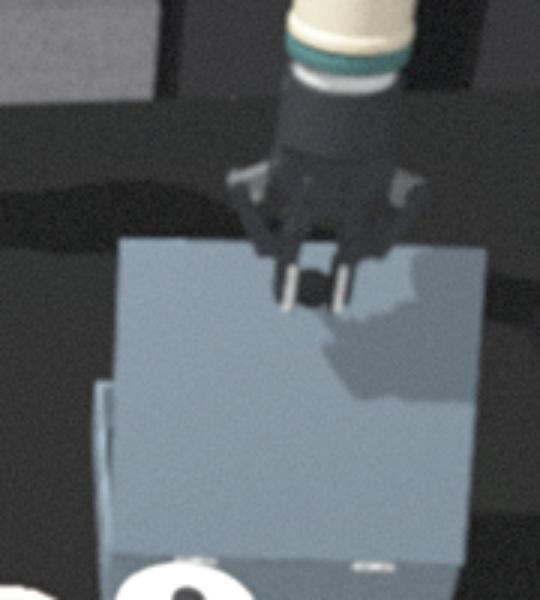

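>>> send_rows:
  commands:
    - [10,0,-20,-4.2,0]
    - [10,0,-40.3,-6.5,0]
    - [10,0,-61,-6.6,0]
    - [10,0,-81,-4.8,0]
    - [10,0,-101,-1,0]

```text
clock: 5.4
eef_pos: [689.7, 278.6, 251.6]
tool_rot: [3.141, 0.004, -1.692]
force: [-2.4, -0.1, -2.1]
width: 25.6
```

Run:
```python
from h import *
s=ctrl.read_state();print(s['eef_pos'],s['force'],s['width'],s['qpos'])
i=snap('5'); cv2.imwrite('pics/z6.png',cv2.resize(i['scene'][80:280,360:540],None,fx=3,fy=3));
```

```text
[689.66624067 278.63379246 251.59181   ] [-2.41019363 -0.09158529 -2.14864156] 25.553270067916866 [-0.42139431  0.77369463  0.00282657  1.19676595 -0.00608905  1.16927709
 -2.10940335]
```

View pics/z6.png

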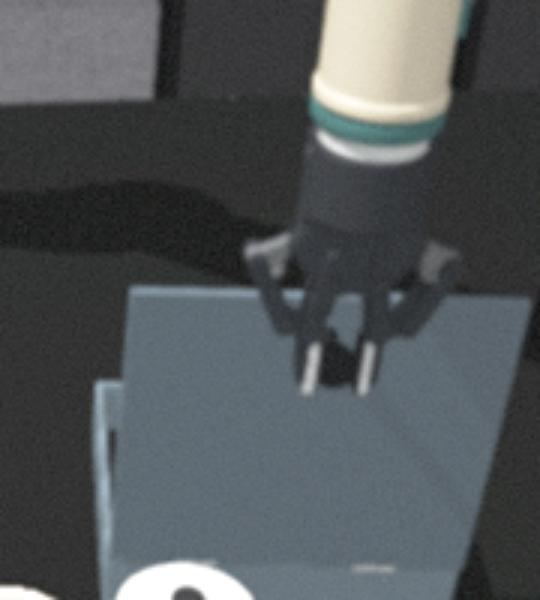

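View pics/top5.png

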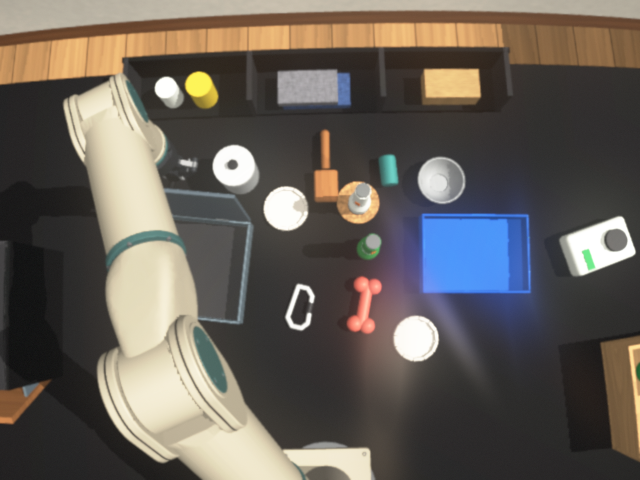

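>>> send_rows:
  commands:
    - [10,0,-10,2.5,0]
    - [10,0,-19.6,5.9,0]
    - [45,0,-19.6,5.9,0]
    - [45,0,-19.6,5.9,0]
    - [45,0,-19.6,-40,0]

```text
clock: 6.0
eef_pos: [707.7, 275.3, 284.1]
tool_rot: [3.133, -0.0, -1.693]
force: [-0.4, -0.2, -0.8]
width: 44.5
```

>>> send_rows:
  commands:
    - [45,0,0,-50,0]
    - [45,0,0,-70,0]
    - [45,0,100,-80,0]
    - [45,80,150,-80,0]
    - [45,130,200,-80,0]

```text
clock: 6.5
eef_pos: [573.2, 228.4, 363.5]
tool_rot: [3.135, 0.002, -1.689]
force: [1.2, -0.6, 0.5]
width: 44.6
```

Run:
```python
from h import *
s=ctrl.read_state();print(s['eef_pos'],s['force'],s['width'],s['qpos'])
mv([500,50,300])
```

```text
[573.18735715 228.43333962 363.51416814] [ 1.24880141 -0.63023699  0.50615527] 44.592238094469415 [-4.22740597e-01  4.82674483e-01  1.23401488e-03  1.44091244e+00
 -5.93965721e-03  1.22291192e+00 -2.10909241e+00]
pos [573.2 228.4 363.5] xdir -96.8 q7 [-0.42  0.48  0.    1.44 -0.01  1.22 -2.11] -> [186.0, 51.1, 63.5]
```

>>> send_rows:
  commands:
    - [75,186,51,30,0]
    - [75,186,51,30,0]
    - [75,186,51,30,0]
    - [75,186,51,30,0]
    - [75,186,51,30,0]

```text
clock: 7.0
eef_pos: [497.8, 43.5, 333.7]
tool_rot: [3.134, -0.002, -1.698]
force: [1.3, 0.9, 0.5]
width: 75.2
```

Run:
```python
from h import *
i=snap('6'); c=i['top'][185:335,110:310].astype(float); cv2.imwrite('pics/z6.png',cv2.resize(np.clip(c*2.5,0,255).astype(np.uint8),None,fx=4,fy=4))
s=ctrl.read_state();print(s['eef_pos'])
```

```text
[500.48214565  49.59233274 334.35757236]
```

View pics/z6.png

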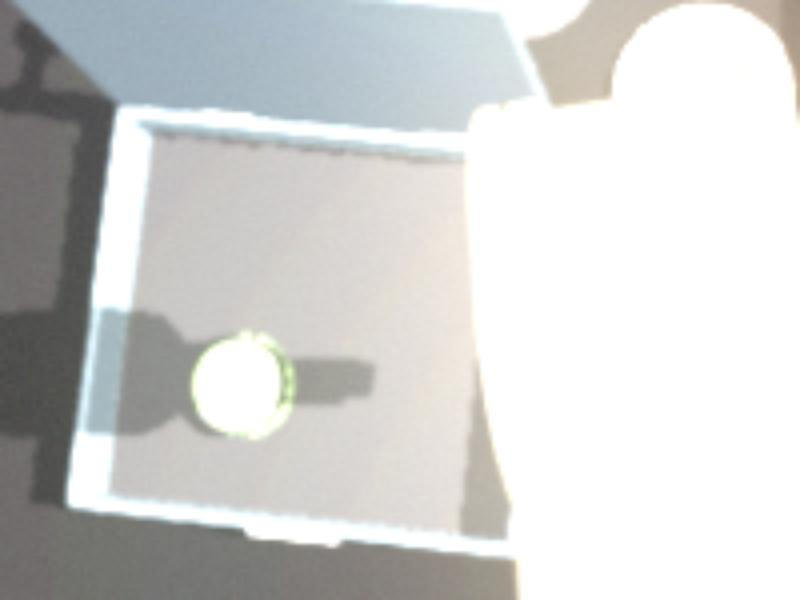

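View pics/scene6.png

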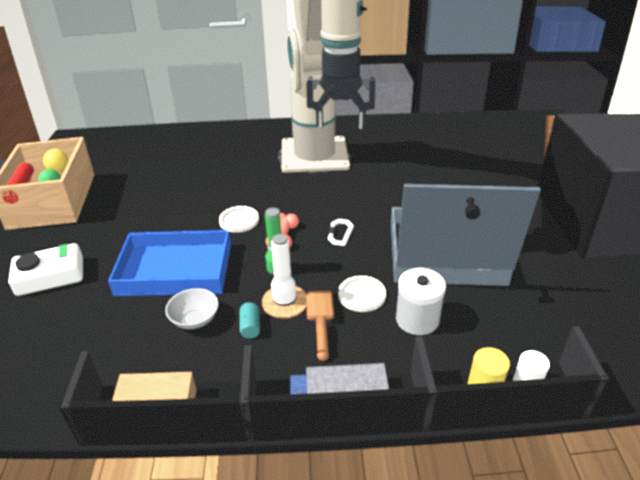

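The lid stands open. The light shows in the box as a pale green disc near top-image pixel (170, 281).

Run:
```python
from h import *
i=cv2.imread('pics/top6.png'); c=i[260:305,145:195]
g=cv2.cvtColor(c,cv2.COLOR_BGR2GRAY); print(g.max())
m=(g>95).astype(np.uint8); cc=max(cv2.findContours(m,0,2)[0],key=cv2.contourArea); e=cv2.fitEllipse(cc); p=np.array(e[0])+(145,260); print(p,e[1]); P=plane('top',[p],27); print(P)
cs=cc.reshape(-1,2)+(145,260); w=plane('top',cs,27); print('diam',np.ptp(w,axis=0))
H=np.array([635,283.7]);xh=np.array([.993,-.12]);yh=np.array([.12,.993]);d=P[0,:2]-(H-115*xh);print('box xy',d@xh,d@yh)
mv([P[0,0],P[0,1],150],-97)
```

```text
251
[170.12340736 281.12036133] (23.457523345947266, 25.374187469482422)
[[491.53970086 345.0942648   27.        ]]
diam [60.05362491 56.75240791  0.        ]
box xy -34.77175382193624 43.74926905169419
pos [500.5  49.6 334.4] xdir -96.9 q7 [-0.18  0.32  0.03  1.79 -0.02  1.03 -1.83] -> [-291.8, 43.5, 185.4, np.float64(0.1)]
```

>>> send_rows:
  commands:
    - [80,-292,43,0,0]
    - [80,-292,43,0,0]
    - [80,-292,43,60,0]
    - [80,-292,43,120,0]
    - [80,-292,43,185,0]

```text
clock: 7.6
eef_pos: [494.9, 275.8, 252.1]
tool_rot: [-3.142, 0.01, -1.685]
force: [0.8, 0.1, 0.9]
width: 80.1
```

>>> send_rows:
  commands:
    - [80,-40,0,60,0]
    - [80,-40,0,60,0]

```text
clock: 7.8
eef_pos: [496.9, 321.6, 189.4]
tool_rot: [3.138, 0.011, -1.679]
force: [-1.1, -0.4, -0.4]
width: 79.9
```

Run:
```python
from h import *
mv([491.5,345.1,70],-97)
i=snap('7'); cv2.imwrite('pics/z6.png',cv2.resize(i['scene'][80:280,360:540],None,fx=3,fy=3));
```

```text
pos [496.9 321.6 189.4] xdir -96.2 q7 [-0.59  0.61 -0.04  1.75  0.01  0.78 -2.31] -> [-21.5, 7.5, 119.6, np.float64(0.8)]
```

View pics/z6.png

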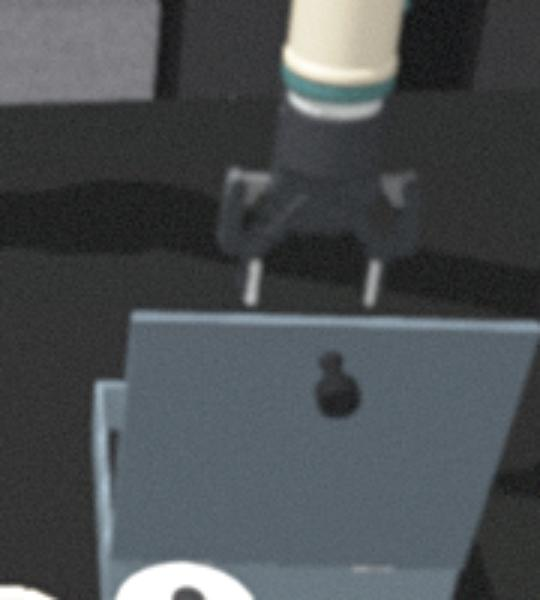

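>>> send_rows:
  commands:
    - [84,-21.5,7.5,40,0.8]
    - [84,-21.5,7.5,80,0.8]
    - [84,-21.5,7.5,119,0.8]
    - [84,-21.5,7.5,119,0.8]

```text
clock: 8.3
eef_pos: [488.3, 343.1, 66.9]
tool_rot: [3.131, 0.004, -1.691]
force: [0.2, 0.6, -0.3]
width: 84.0
```

Run:
```python
from h import *
o,v=ray('scene',[[463.8,181.3]]); t=(496.9-o[0])/v[0,0]; print('tip@80mm, tcp z189.4',o+t*v[0])
mv([491.5,345.1,26],-97); print(ctrl.read_state()['force'])
```

```text
tip@80mm, tcp z189.4 [496.9        325.11415259 182.01029003]
pos [488.3 343.1  66.9] xdir -96.9 q7 [-0.64  0.79 -0.03  1.8   0.02  0.56 -2.36] -> [-2.2, -3.4, 40.9, np.float64(0.1)]
[ 0.17514814  0.56547328 -0.2939429 ]
```

>>> send_rows:
  commands:
    - [84,-2,-3.4,25,0]
    - [84,-2,-3.4,43,0]
    - [84,-2,-3.4,43,0]
    - [50,-2,-3.4,43,0]
    - [50,-2,-3.4,43,0]

```text
clock: 8.8
eef_pos: [493.1, 346.2, 26.5]
tool_rot: [3.134, 0.008, -1.691]
force: [0.0, 0.4, 8.5]
width: 57.3
```

>>> send_rows:
  commands:
    - [45,0,0,0,0]
    - [45,0,0,0,0]
    - [45,0,0,0,0]

```text
clock: 9.1
eef_pos: [493.4, 346.3, 27.2]
tool_rot: [3.135, 0.008, -1.691]
force: [0.6, 0.4, 7.7]
width: 55.3
```

>>> send_rows:
  commands:
    - [45,0,0,-20,0]
    - [45,0,0,-60,0]
    - [45,0,0,-100,0]
    - [45,50,0,-130,0]
    - [45,100,0,-150,0]

```text
clock: 9.6
eef_pos: [483.8, 257.7, 173.6]
tool_rot: [3.137, 0.011, -1.688]
force: [0.7, -1.5, -1.1]
width: 55.4
```

Run:
```python
from h import *
mv([600,76.5,200],-97);mv([656.9,76.5,200],-97); s=ctrl.read_state(); print(s['force'],s['width'])
snap('8')
```

```text
pos [483.8 257.7 173.6] xdir -96.7 q7 [-0.5   0.58 -0.05  1.88  0.02  0.68 -2.25] -> [166.1, -136.4, -28.8, np.float64(0.3)]
pos [483.8 257.7 173.6] xdir -96.7 q7 [-0.5   0.58 -0.05  1.88  0.02  0.68 -2.25] -> [159.5, -192.9, -29.0, np.float64(0.3)]
[ 0.73772839 -1.46733379 -1.14550985] 55.42183308379913
```

View pics/scene8.png

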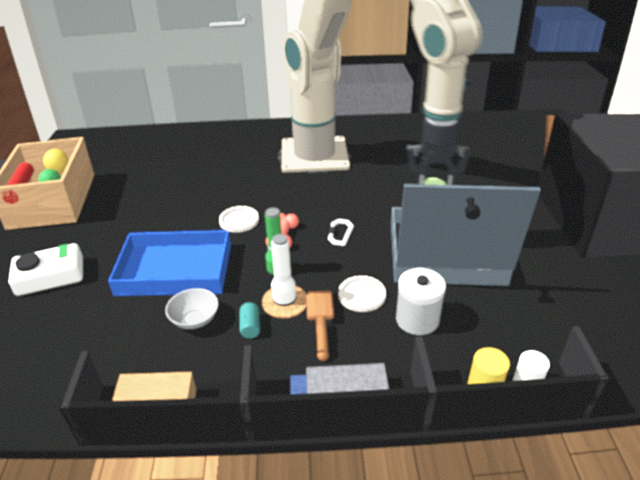

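The green light is in the jaws. On to the dish.

>>> send_rows:
  commands:
    - [45,50,0,-25,0]
    - [45,100,0,-29,0]
    - [45,150,-40,-29,0]
    - [45,160,-90,-29,0]
    - [45,160,-140,-29,0]

```text
clock: 10.2
eef_pos: [584.7, 72.7, 202.2]
tool_rot: [3.136, 0.002, -1.704]
force: [1.5, 0.6, -1.4]
width: 55.3
```

Run:
```python
from h import *
mv([656.9,76.5,110],-97)
```

```text
pos [584.7  72.7 202.2] xdir -97.6 q7 [-0.14  0.59 -0.04  1.73  0.03  0.82 -1.9 ] -> [-13.2, -71.6, 91.9, np.float64(-0.6)]
```

>>> send_rows:
  commands:
    - [45,-13,-40,20,-0.6]
    - [45,-13,-72,60,-0.6]
    - [45,-13,-72,92,-0.6]
    - [45,-13,-72,92,-0.6]

```text
clock: 10.6
eef_pos: [653.3, 75.3, 104.1]
tool_rot: [3.125, -0.001, -1.694]
force: [-1.7, 1.4, -1.5]
width: 55.1
```

Run:
```python
from h import *
b=cv2.imread('pics/scene8.png'); hs=cv2.cvtColor(b,cv2.COLOR_BGR2HSV)[265:320,333:395]
m=((hs[...,2]>150)&(hs[...,1]<60)).astype(np.uint8); c=max(cv2.findContours(m,0,2)[0],key=cv2.contourArea)
w=plane('scene',cv2.convexHull(c).reshape(-1,2)+(333,265),11)[:,:2].astype(np.float32); e=cv2.fitEllipse(w); print('dish scene',e)
mv([656.9,76.5,60],-97)
i=snap('9'); cv2.imwrite('pics/z6.png',cv2.resize(i['scene'][200:330,300:430],None,fx=4,fy=4))
s=ctrl.read_state(); print(s['force'],s['width'])
```

```text
dish scene ((664.5452270507812, 76.43521118164062), (106.6183090209961, 118.99005126953125), 79.28762817382812)
pos [653.3  75.3 104.1] xdir -97.1 q7 [-0.13  0.81 -0.04  1.59  0.04  0.76 -1.88] -> [-1.7, -4.2, 44.0, np.float64(-0.1)]
[ 0.03310139 -0.26510031 -0.07076542] 55.64251676183465
```

View pics/z6.png

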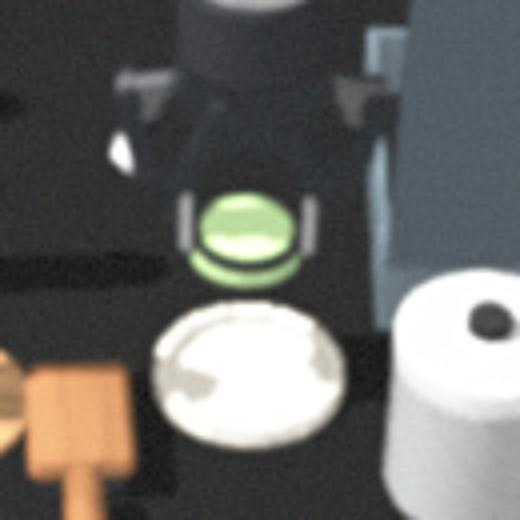

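>>> send_rows:
  commands:
    - [45,-1.7,-4.2,25,0]
    - [45,-1.7,-4.2,50,0]
    - [45,-1.7,-4.2,70,0]
    - [45,-1.7,-4.2,76,0]
    - [45,-1.7,-4.2,77,0]

```text
clock: 11.2
eef_pos: [660.5, 78.1, 33.9]
tool_rot: [3.135, 0.002, -1.693]
force: [0.5, -0.6, -0.7]
width: 55.0
```

Run:
```python
from h import *
mv([656.9,76.5,26.5],-97)
s=ctrl.read_state(); print(s['force'],s['width'])
```

```text
pos [660.5  78.1  33.9] xdir -97.0 q7 [-0.14  0.91 -0.04  1.6   0.05  0.64 -1.89] -> [2.1, 3.4, 7.4, np.float64(0.0)]
[ 0.45186725 -0.61518132 -0.74056565] 55.01935424663436
```

>>> send_rows:
  commands:
    - [45,2,2,4,0]
    - [45,2,2,7,0]
    - [45,2,2,7.5,0]
    - [45,2,2,7.5,0]

```text
clock: 11.6
eef_pos: [658.5, 76.4, 26.9]
tool_rot: [3.135, 0.002, -1.693]
force: [0.2, -0.3, -0.8]
width: 55.8
```

>>> send_rows:
  commands:
    - [72,0,0,0,0]
    - [72,0,0,0,0]
    - [72,0,0,-20,0]
    - [72,0,0,-50,0]
    - [72,0,0,-100,0]

```text
clock: 12.1
eef_pos: [656.8, 75.9, 125.1]
tool_rot: [3.129, 0.0, -1.693]
force: [0.8, 0.3, 0.1]
width: 72.4
```

Run:
```python
from h import *
i=snap('10'); cv2.imwrite('pics/z6.png',cv2.resize(i['scene'][200:330,300:430],None,fx=4,fy=4))
mv([656,76,220])
```

```text
pos [664.1  76.8 134. ] xdir -97.0 q7 [-0.13  0.77 -0.04  1.57  0.04  0.79 -1.88] -> [1.3, 7.3, -86.1]
```

View pics/z6.png

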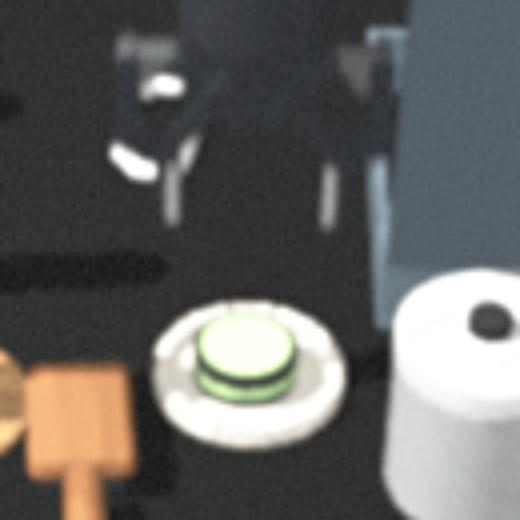

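Run:
```python
from h import *
a=cv2.imread('pics/top0.png');b=cv2.imread('pics/scene0.png')
print('tail top',plane('top',[[363.3,190.7]],171).round(1),'scene',plane('scene',[[279.75,239.25]],171).round(1),tri([279.75,239.25],[363.3,190.7]))
hs=cv2.cvtColor(a,cv2.COLOR_BGR2HSV)
m=cv2.inRange(hs,(8,50,90),(25,255,255)); m[:,:337]=0;m[:,381:]=0;m[:178]=0;m[225:]=0
c=max(cv2.findContours(m,0,2)[0],key=cv2.contourArea); hl=cv2.convexHull(c).reshape(-1,2)
print('coaster',cv2.minEnclosingCircle(hl)); w=plane('top',hl,6)[:,:2].astype(np.float32); print(cv2.minEnclosingCircle(w),cv2.fitEllipse(w))
```

```text
tail top [[661.  -94.5 171. ]] scene [[670.2 -92.3 171. ]] (array([662.21222597, -93.84813861, 165.08892371]), np.float64(2.093314746009137))
coaster ((354.5, 198.5), 26.953763961791992)
((676.87744140625, -85.30252075195312), 63.699832916259766) ((675.68017578125, -86.41819763183594), (105.94784545898438, 126.40994262695312), 124.84742736816406)
```

Run:
```python
from h import *
print(plane('top',[[358.2,202.3]],6).round(1), plane('top',[[337,202.3],[379.7,202.3],[358.2,181],[358.2,223.7]],6).round(1))
# scene coaster: z4 extents x 207..388?, bottom 470 top ~340
i=cv2.imread('pics/top10.png');cv2.imwrite('pics/z7.png',cv2.resize(i[165:240,320:395],None,fx=8,fy=8))
i=cv2.imread('pics/scene10.png');cv2.imwrite('pics/z8.png',cv2.resize(i[225:325,255:355],None,fx=6,fy=6))
```

```text
[[667.3 -93.9   6. ]] [[ 668.5  -44.1    6. ]
 [ 666.2 -144.4    6. ]
 [ 718.4  -95.5    6. ]
 [ 616.6  -92.2    6. ]]
```

View pics/z7.png

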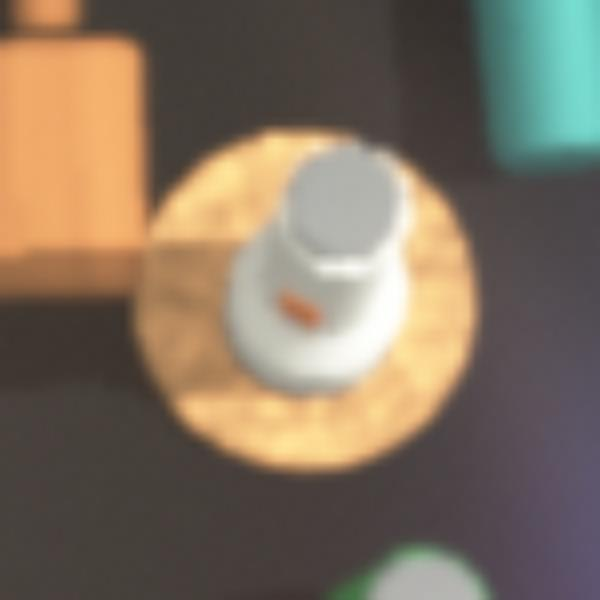

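View pics/z8.png

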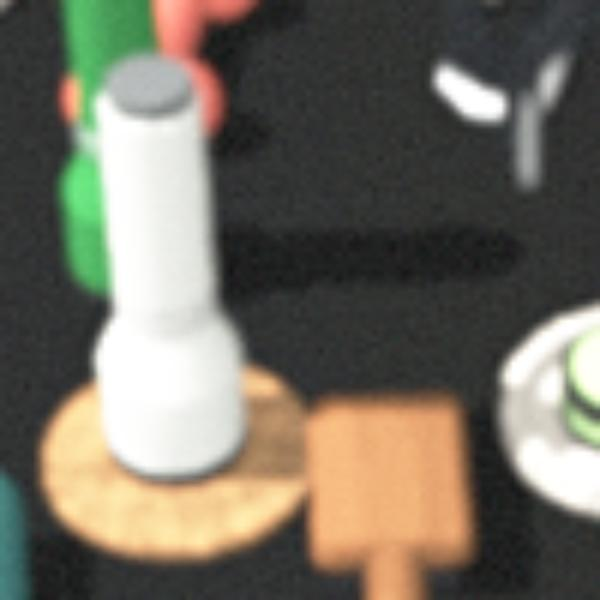

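Run:
```python
from h import *
print(plane('top',[[359.4,214]],6)+[25.5,0,0],plane('top',[[348.5,202],[371,202]],40))
print('tail',plane('top',[[362.5,190.8]],171))
# scene: tail (148,88), front bottom (172,480)->z6, x-25.5
print('scene tail',plane('scene',[[148/6+255,86/6+225]],171),'base',plane('scene',[[172/6+255,479/6+225]],6)-[25.5,0,0])
# coaster scene: x 40..~305, y bottom 558
print('coaster scene front edge',plane('scene',[[165/6+255,552/6+225]],6)-[50,0,0])
mv([664,-94,300],90)
print(cv2.__version__)
```

```text
[[664.9844936  -95.75927762   6.        ]] [[ 662.34493877  -69.52874254   40.        ]
 [ 661.12330011 -120.94770678   40.        ]]
tail [[660.85121841 -92.80976737 171.        ]]
scene tail [[670.43199484 -92.49929097 171.        ]] base [[661.30995465 -94.44458048   6.        ]]
coaster scene front edge [[673.39478373 -96.77595278   6.        ]]
pos [664.1  76.8 134. ] xdir -97.0 q7 [-0.13  0.77 -0.04  1.57  0.04  0.79 -1.88] -> [168.6, -21.9, -166.8, np.float64(-7.0)]
4.12.0
```

>>> send_rows:
  commands:
    - [84,0,0,-50,0]
    - [84,0,0,-100,0]
    - [84,50,0,-115,0]
    - [84,100,-10,-115,0]
    - [84,150,-20,-115,0]

```text
clock: 12.7
eef_pos: [664.9, -69.9, 250.1]
tool_rot: [-3.132, 0.005, -1.692]
force: [1.6, -0.1, -0.3]
width: 83.8
```

Run:
```python
from h import *
mv([664,-94,126],-90)
```

```text
pos [664.9 -69.9 250.1] xdir -96.9 q7 [ 0.09  0.65 -0.05  1.46  0.03  1.02 -1.65] -> [24.7, -0.8, 124.0, np.float64(-6.9)]
```

>>> send_rows:
  commands:
    - [84,24.5,0,0,-7]
    - [84,24.5,0,5,-7]
    - [84,24.5,0,10,-7]

```text
clock: 13.0
eef_pos: [662.0, -94.7, 239.8]
tool_rot: [-3.131, 0.005, -1.572]
force: [-0.1, -0.1, -0.0]
width: 83.9
```

Run:
```python
from h import *
mv([664,-94,126],-90)
i=snap('11',('scene',)); cv2.imwrite('pics/z6.png',cv2.resize(i['scene'][150:310,220:350],None,fx=3.7,fy=3.7))
```

```text
pos [662.  -94.7 239.8] xdir -90.1 q7 [ 0.15  0.66 -0.08  1.47  0.05  1.   -1.52] -> [-0.2, -0.8, 113.8, np.float64(-0.1)]
```

View pics/z6.png

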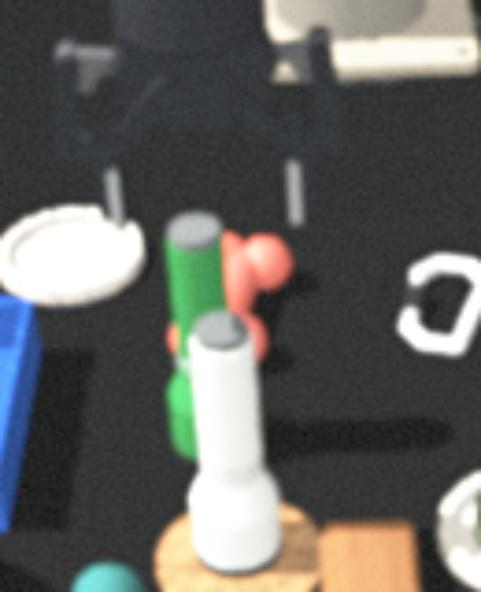

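Run:
```python
from h import *
f=lambda p:((proj('scene',p)-[220,150])*3.7).round(0)
print('tipmid',f([[662,-94.7,232]]),'tail',f([[664,-94,171],[668,-94,171],[664,-88,171]]))
```

```text
tipmid [[209. 228.]] tail [[218. 324.]
 [218. 328.]
 [229. 323.]]
```

>>> send_rows:
  commands:
    - [84,-1,-1.5,40,0]
    - [84,-1,-1.5,80,0]
    - [84,-1,-1.5,107,0]
    - [84,-1,-1.5,114,0]
    - [84,-1,-1.5,114,0]

```text
clock: 13.55
eef_pos: [663.6, -89.3, 123.6]
tool_rot: [-3.135, 0.007, -1.568]
force: [-0.1, 0.4, 0.8]
width: 83.9
```

Run:
```python
from h import *
mv([664,-93.5,126],-90)
i=snap('12'); cv2.imwrite('pics/z6.png',cv2.resize(i['scene'][150:310,220:350],None,fx=3.7,fy=3.7))
```

```text
pos [663.6 -89.3 123.6] xdir -89.8 q7 [ 0.14  0.79 -0.08  1.57  0.07  0.78 -1.53] -> [4.2, -0.4, -2.4, np.float64(0.2)]
```

View pics/z6.png

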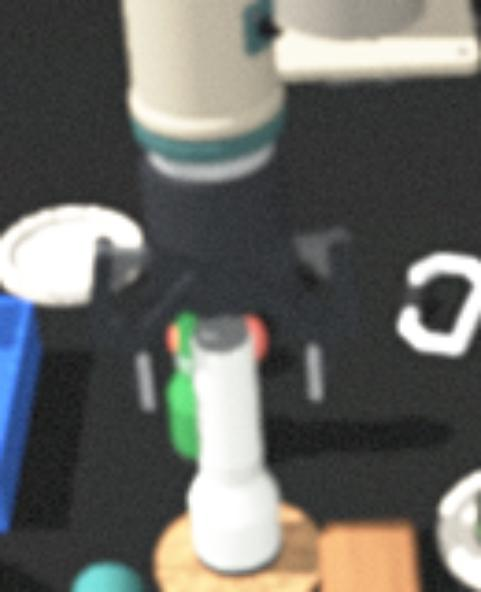

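Run:
```python
from h import *
f=lambda p:((proj('scene',p)-[220,150])*3.7).round(1)
print(f([[664,-89.3,116],[664,-93,116],[664,-90,100],[664,-93,171]]))
b=cv2.imread('pics/scene12.png'); im=cv2.resize(b[150:310,220:350],None,fx=3.7,fy=3.7)
hs=cv2.cvtColor(im,cv2.COLOR_BGR2HSV)
for r in(350,380,400,430,460): 
    x=np.nonzero((hs[r,180:290,2]>130)&(hs[r,180:290,1]<50))[0]+180; print(r,x.min(),x.max(),x.mean())
```

```text
[[233.  401.8]
 [226.4 402.1]
 [233.5 423.8]
 [220.  323.4]]
350 192 252 222.0
380 193 257 225.0
400 197 258 227.5
430 198 260 229.0
460 196 262 229.0
```

>>> send_rows:
  commands:
    - [84,3,0,-2,0]
    - [60,3,0,-2,0]
    - [44,3,0,-2,0]
    - [36,3,0,-2,0]
    - [28,3,0,-2,0]

```text
clock: 14.15
eef_pos: [665.6, -93.3, 128.6]
tool_rot: [-3.129, 0.006, -1.568]
force: [-0.6, -0.5, 2.9]
width: 33.2
```

>>> send_rows:
  commands:
    - [20,0,0,0,0]
    - [20,0,0,0,0]
    - [20,0,0,0,0]

```text
clock: 14.45
eef_pos: [665.6, -93.3, 128.7]
tool_rot: [-3.129, 0.006, -1.569]
force: [-0.5, 0.4, 1.7]
width: 33.0
```

Run:
```python
from h import *
mv([664,-93.5,126],-90)
i=snap('13'); cv2.imwrite('pics/z6.png',cv2.resize(i['scene'][150:310,220:350],None,fx=3.7,fy=3.7))
```

```text
pos [665.6 -93.3 128.7] xdir -89.9 q7 [ 0.15  0.78 -0.08  1.56  0.07  0.79 -1.53] -> [0.2, 1.6, 2.6, np.float64(0.1)]
```

View pics/z6.png

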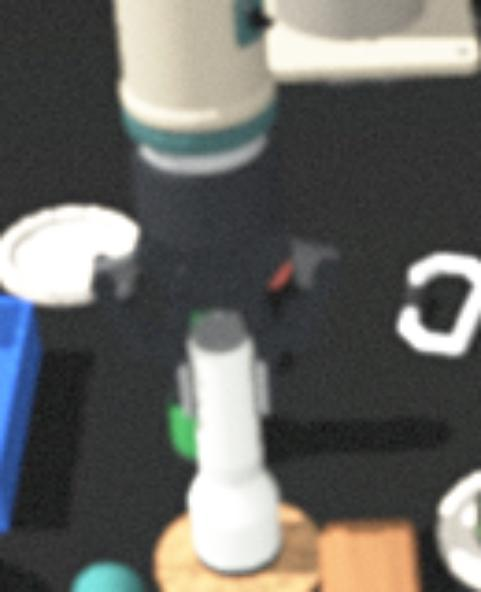

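>>> send_rows:
  commands:
    - [20,0,0,-20,0]
    - [20,0,0,-50,0]
    - [20,0,0,-80,0]
    - [20,-25,2,-94,0]
    - [20,-60,4,-94,0]

```text
clock: 15.05
eef_pos: [661.7, -36.8, 225.4]
tool_rot: [-3.125, 0.004, -1.574]
force: [1.0, 1.2, -1.5]
width: 33.1
```

Run:
```python
from h import *
mv([658.5,76.3,222],-90); s=ctrl.read_state();print(s['force'],s['torque'],s['width'],s['tool_rot'])
```

```text
pos [661.7 -36.8 225.4] xdir -90.2 q7 [ 0.06  0.66 -0.08  1.52  0.06  0.95 -1.61] -> [-113.1, 3.6, 3.8, np.float64(-0.2)]
[ 0.95638489  1.15830086 -1.45616187] [ 0.05130902 -0.07265118  0.02086726] 33.057099502857895 [-3.12465085  0.00369467 -1.57371946]
```

>>> send_rows:
  commands:
    - [20,-35,1,2,0]
    - [20,-70,2,3,0]
    - [20,-100,3,4,0]
    - [20,-113,3.6,4,0]
    - [20,-113,3.6,4,0]

```text
clock: 15.55
eef_pos: [657.9, 78.8, 221.3]
tool_rot: [-3.126, 0.005, -1.57]
force: [-0.4, -0.9, -1.4]
width: 32.5
```

Run:
```python
from h import *
mv([658.5,76.3,222],-90); s=ctrl.read_state();print(s['force'],s['torque'],s['width'],s['tool_rot'])
i=snap('14'); cv2.imwrite('pics/z6.png',cv2.resize(i['scene'][120:320,280:440],None,fx=3,fy=3))
```

```text
pos [657.9  78.8 221.3] xdir -89.9 q7 [-0.12  0.66 -0.07  1.52  0.05  0.94 -1.78] -> [2.5, -0.6, -0.7, np.float64(0.1)]
[-0.36965392 -0.94021022 -1.35426487] [-0.06894552  0.01706341  0.03406883] 32.52964999251326 [-3.12566078  0.00474947 -1.56988606]
```

View pics/z6.png

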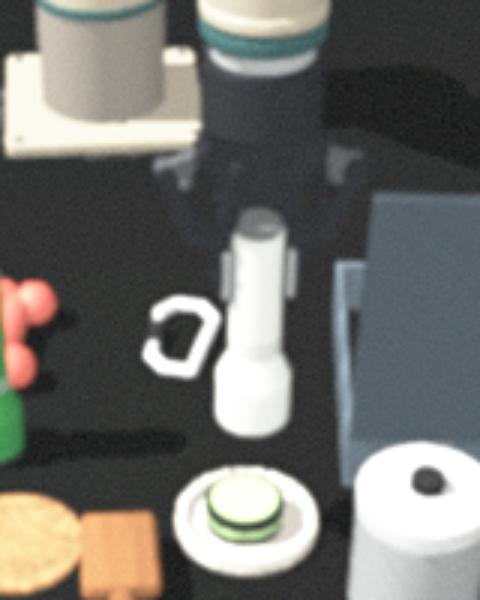

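Run:
```python
from h import *
z=98.6
print('lens scene', plane('scene',[[252/3+280,436/3+120]],z)-[25.5,0,0])
print('tail scene', plane('scene',[[262/3+280,222/3+120]],z+165))
print('tip mid pred vs', proj('scene',[[656.9,76.5,98.6]])*1, (np.array([252/3+280,436/3+120])))
t=cv2.imread('pics/top14.png'); cv2.imwrite('pics/z7.png',cv2.resize(t[165:245,245:395],None,fx=5,fy=5))
b=cv2.imread('pics/scene14.png')
for im,n,(x0,x1,y0,y1) in((t,'top',(332,384,178,226)),(b,'scene',(258,312,280,325))):
    hs=cv2.cvtColor(im,cv2.COLOR_BGR2HSV)[y0:y1,x0:x1]
    m=cv2.inRange(hs,(8,40,120),(28,170 if n=='scene' else 140,255)); c=max(cv2.findContours(m,0,2)[0],key=cv2.contourArea)
    h=cv2.convexHull(c).reshape(-1,2); w=plane(n,h+(x0,y0),6)[:,:2].astype(np.float32)
    print(n,cv2.fitEllipse(w),w.min(0),w.max(0))
```

```text
lens scene [[651.51334143  77.82302344  98.6       ]]
tail scene [[661.87418696  81.08330832 263.6       ]]
tip mid pred vs [[362.28478942 259.23961062]] [364.         265.33333333]
top ((675.1569213867188, -85.72234344482422), (102.85140228271484, 126.46355438232422), 134.9132843017578) [ 618.01465 -143.12434] [726.80505 -32.47906]
scene ((678.5455322265625, -78.15885925292969), (111.80349731445312, 138.43063354492188), 152.13014221191406) [ 618.8511 -144.1044] [733.1771   -33.800663]
```

View pics/z7.png

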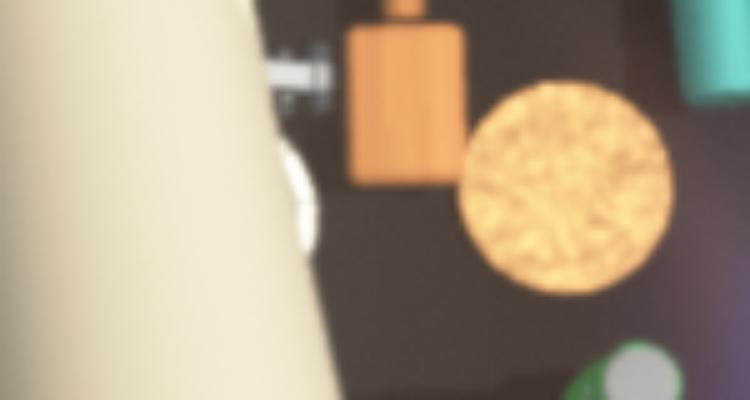

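>>> send_rows:
  commands:
    - [20,2.5,-0.5,0,0]
    - [20,2.5,-0.5,0,0]
    - [20,2.5,-0.5,0,0]
    - [20,2.5,-0.5,0,0]
    - [20,2.5,-0.5,0,0]

```text
clock: 16.15
eef_pos: [659.0, 71.2, 221.5]
tool_rot: [-3.125, 0.002, -1.575]
force: [0.3, -0.5, -1.5]
width: 32.5
```

>>> send_rows:
  commands:
    - [20,0,0,0,0]
    - [20,0,0,0,0]
    - [20,0,0,0,0]
    - [20,0,0,0,0]
    - [20,0,0,0,0]

```text
clock: 16.65
eef_pos: [659.0, 71.3, 221.5]
tool_rot: [-3.125, 0.002, -1.575]
force: [-0.2, 0.4, -0.7]
width: 33.0
```

>>> send_rows:
  commands:
    - [20,0,0,0,0]
    - [20,0,0,0,0]
    - [20,0,0,0,0]
    - [20,0,0,0,0]
    - [20,0,0,0,0]

```text
clock: 17.15
eef_pos: [659.0, 71.3, 221.5]
tool_rot: [-3.125, 0.002, -1.575]
force: [0.2, -0.3, -2.2]
width: 32.5
```

>>> send_rows:
  commands:
    - [20,0,0,0,0]
    - [20,0,0,0,0]
    - [20,0,0,0,0]
    - [20,0,0,0,0]
    - [20,0,0,0,0]

```text
clock: 17.65
eef_pos: [659.0, 71.3, 221.5]
tool_rot: [-3.125, 0.002, -1.575]
force: [-0.6, 0.2, -1.2]
width: 33.2
```

>>> send_rows:
  commands:
    - [20,0,0,0,0]
    - [20,0,0,0,0]
    - [20,0,0,0,0]
    - [20,0,0,0,0]
    - [20,0,0,0,0]

```text
clock: 18.15
eef_pos: [659.0, 71.3, 221.5]
tool_rot: [-3.125, 0.002, -1.575]
force: [0.0, -0.3, -0.9]
width: 33.1
```

>>> send_rows:
  commands:
    - [20,0,0,0,0]
    - [20,0,0,0,0]
    - [20,0,0,0,0]
    - [20,0,0,0,0]
    - [20,0,0,0,0]

```text
clock: 18.65
eef_pos: [659.0, 71.3, 221.5]
tool_rot: [-3.125, 0.002, -1.575]
force: [-0.1, 0.7, -1.9]
width: 32.9
```

>>> send_rows:
  commands:
    - [20,0,0,0,0]
    - [20,0,0,0,0]
    - [20,0,0,0,0]
    - [20,0,0,0,0]
    - [20,0,0,0,0]

```text
clock: 19.15
eef_pos: [659.0, 71.3, 221.5]
tool_rot: [-3.125, 0.002, -1.575]
force: [-0.1, 0.1, -2.2]
width: 33.2
```

>>> send_rows:
  commands:
    - [20,0,0,0,0]
    - [20,0,0,0,0]
    - [20,0,0,0,0]
    - [20,0,0,0,0]
    - [20,0,0,0,0]

```text
clock: 19.65
eef_pos: [659.0, 71.3, 221.5]
tool_rot: [-3.125, 0.002, -1.575]
force: [-0.1, -0.7, -1.9]
width: 33.0
```

>>> send_rows:
  commands:
    - [20,0,0,0,0]
    - [20,0,0,0,0]
    - [20,0,0,0,0]
    - [20,0,0,0,0]
    - [20,0,0,0,0]

```text
clock: 20.15
eef_pos: [659.0, 71.3, 221.5]
tool_rot: [-3.125, 0.002, -1.575]
force: [0.4, -0.0, -1.3]
width: 33.0
```

>>> send_rows:
  commands:
    - [20,0,0,0,0]
    - [20,0,0,0,0]
    - [20,0,0,0,0]
    - [20,0,0,0,0]
    - [20,0,0,0,0]

```text
clock: 20.65
eef_pos: [659.0, 71.3, 221.5]
tool_rot: [-3.125, 0.002, -1.575]
force: [-0.8, 0.9, -2.0]
width: 32.8
```

>>> send_rows:
  commands:
    - [20,0,0,0,0]
    - [20,0,0,0,0]
    - [20,0,0,0,0]
    - [20,0,0,0,0]
    - [20,0,0,0,0]

```text
clock: 21.15
eef_pos: [659.0, 71.3, 221.5]
tool_rot: [-3.125, 0.002, -1.575]
force: [0.2, 0.2, -1.9]
width: 32.6
```

>>> send_rows:
  commands:
    - [20,0,0,0,0]
    - [20,0,0,0,0]
    - [20,0,0,0,0]
    - [20,0,0,0,0]
    - [20,0,0,0,0]

```text
clock: 21.65
eef_pos: [659.0, 71.3, 221.5]
tool_rot: [-3.125, 0.002, -1.575]
force: [-0.5, 0.1, -2.1]
width: 33.0
```

>>> send_rows:
  commands:
    - [20,0,0,0,0]
    - [20,0,0,0,0]
    - [20,0,0,0,0]
    - [20,0,0,0,0]
    - [20,0,0,0,0]

```text
clock: 22.15
eef_pos: [659.0, 71.3, 221.5]
tool_rot: [-3.125, 0.002, -1.575]
force: [-0.5, -0.6, -0.8]
width: 33.1
```

>>> send_rows:
  commands:
    - [20,0,0,0,0]
    - [20,0,0,0,0]
    - [20,0,0,0,0]
    - [20,0,0,0,0]
    - [20,0,0,0,0]

```text
clock: 22.65
eef_pos: [659.0, 71.3, 221.5]
tool_rot: [-3.125, 0.002, -1.575]
force: [-0.3, -0.8, -0.5]
width: 33.3
```

Run:
```python
from h import *
mv([669,-93.4,140],-90); s=ctrl.read_state();print(s['clock'],s['force'],s['width'],s['tool_rot'])
i=snap('15',('scene',)); cv2.imwrite('pics/z6.png',cv2.resize(i['scene'][120:320,280:440],None,fx=3,fy=3))
```

```text
pos [659.   71.3 221.5] xdir -90.3 q7 [-0.11  0.66 -0.07  1.52  0.06  0.94 -1.77] -> [164.8, -9.4, 81.4, np.float64(-0.3)]
22.65 [-0.25577635 -0.81105528 -0.46854944] 33.25790704160865 [-3.12501383e+00  1.58321369e-03 -1.57542440e+00]
```

View pics/z6.png

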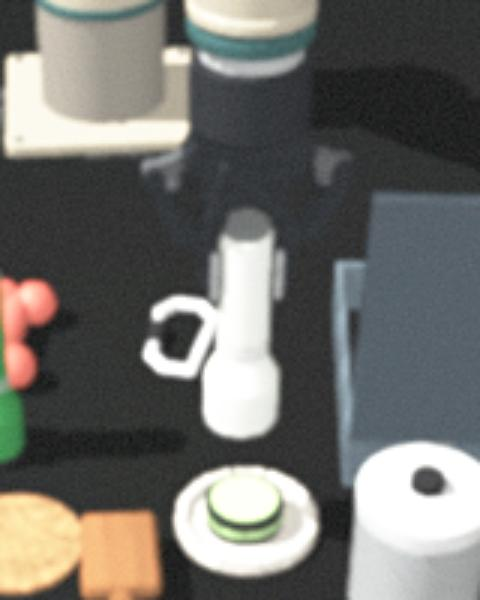

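The hold settled at y = 71.3, about 5 mm off the middle. There is plenty of time, so I'll centre it and hold again.

>>> send_rows:
  commands:
    - [20,-2,0,0,0]
    - [20,-4,0,0,0]
    - [20,-5,0.5,0,0]
    - [20,-5,0.5,0,0]
    - [20,-5,0.5,0,0]

```text
clock: 23.2
eef_pos: [658.5, 76.3, 221.5]
tool_rot: [-3.125, 0.002, -1.575]
force: [-0.1, 0.3, -1.1]
width: 32.4
```

>>> send_rows:
  commands:
    - [20,0,0,0,0]
    - [20,0,0,0,0]
    - [20,0,0,0,0]
    - [20,0,0,0,0]
    - [20,0,0,0,0]

```text
clock: 23.7
eef_pos: [658.6, 76.3, 221.5]
tool_rot: [-3.125, 0.002, -1.575]
force: [-0.2, -0.2, -1.7]
width: 32.7
```

Run:
```python
from h import *
mv([658.5,76.3,222],-90)
i=snap('16',('scene',)); cv2.imwrite('pics/z6.png',cv2.resize(i['scene'][120:320,280:440],None,fx=3,fy=3))
```

```text
pos [658.6  76.3 221.5] xdir -90.3 q7 [-0.12  0.66 -0.07  1.52  0.06  0.94 -1.78] -> [0.0, 0.0, -0.5, np.float64(-0.3)]
```

View pics/z6.png

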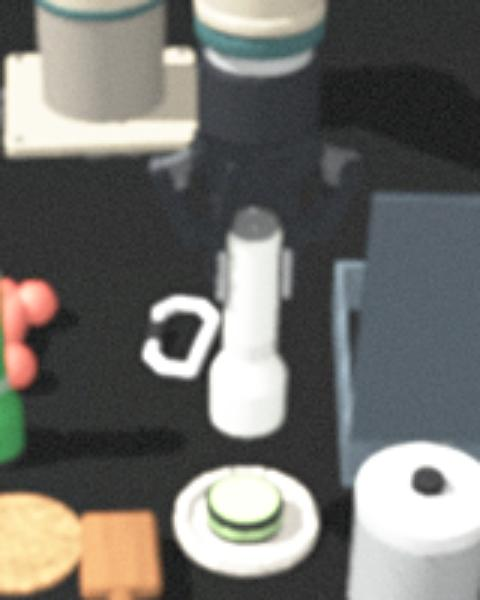

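>>> send_rows:
  commands:
    - [20,0,0,0,0]
    - [20,0,0,0,0]
    - [20,0,0,0,0]
    - [20,0,0,0,0]
    - [20,0,0,0,0]

```text
clock: 24.25
eef_pos: [658.5, 76.3, 221.5]
tool_rot: [-3.125, 0.001, -1.575]
force: [-0.2, -0.0, -1.0]
width: 33.0
```

>>> send_rows:
  commands:
    - [20,0,0,0,0]
    - [20,0,0,0,0]
    - [20,0,0,0,0]
    - [20,0,0,0,0]
    - [20,0,0,0,0]

```text
clock: 24.75
eef_pos: [658.5, 76.3, 221.5]
tool_rot: [-3.125, 0.002, -1.575]
force: [-0.2, 0.4, -1.4]
width: 32.8
```

>>> send_rows:
  commands:
    - [20,0,0,0,0]
    - [20,0,0,0,0]
    - [20,0,0,0,0]
    - [20,0,0,0,0]
    - [20,0,0,0,0]

```text
clock: 25.25
eef_pos: [658.5, 76.3, 221.5]
tool_rot: [-3.125, 0.002, -1.575]
force: [-1.0, -0.3, -1.6]
width: 32.9
```

>>> send_rows:
  commands:
    - [20,0,0,0,0]
    - [20,0,0,0,0]
    - [20,0,0,0,0]
    - [20,0,0,0,0]
    - [20,0,0,0,0]

```text
clock: 25.75
eef_pos: [658.5, 76.3, 221.5]
tool_rot: [-3.125, 0.002, -1.575]
force: [-0.4, -0.9, -2.6]
width: 32.9
```

>>> send_rows:
  commands:
    - [20,0,0,0,0]
    - [20,0,0,0,0]
    - [20,0,0,0,0]
    - [20,0,0,0,0]
    - [20,0,0,0,0]

```text
clock: 26.25
eef_pos: [658.5, 76.3, 221.5]
tool_rot: [-3.125, 0.001, -1.575]
force: [-0.2, 0.1, -2.1]
width: 32.8
```

>>> send_rows:
  commands:
    - [20,0,0,0,0]
    - [20,0,0,0,0]
    - [20,0,0,0,0]
    - [20,0,0,0,0]
    - [20,0,0,0,0]

```text
clock: 26.75
eef_pos: [658.5, 76.3, 221.5]
tool_rot: [-3.125, 0.001, -1.575]
force: [-0.2, -0.4, -1.4]
width: 32.5
```

>>> send_rows:
  commands:
    - [20,0,0,0,0]
    - [20,0,0,0,0]
    - [20,0,0,0,0]
    - [20,0,0,0,0]
    - [20,0,0,0,0]

```text
clock: 27.25
eef_pos: [658.5, 76.3, 221.5]
tool_rot: [-3.125, 0.002, -1.575]
force: [-0.5, -0.1, -1.7]
width: 33.0
```

>>> send_rows:
  commands:
    - [20,0,0,0,0]
    - [20,0,0,0,0]
    - [20,0,0,0,0]
    - [20,0,0,0,0]
    - [20,0,0,0,0]

```text
clock: 27.75
eef_pos: [658.5, 76.3, 221.5]
tool_rot: [-3.125, 0.001, -1.575]
force: [0.5, -0.9, -2.0]
width: 32.8
```

>>> send_rows:
  commands:
    - [20,0,0,0,0]
    - [20,0,0,0,0]
    - [20,0,0,0,0]
    - [20,0,0,0,0]
    - [20,0,0,0,0]

```text
clock: 28.25
eef_pos: [658.5, 76.3, 221.5]
tool_rot: [-3.125, 0.002, -1.575]
force: [0.4, -0.5, -1.7]
width: 32.9
```

>>> send_rows:
  commands:
    - [20,0,0,0,0]
    - [20,0,0,0,0]
    - [20,0,0,0,0]
    - [20,0,0,0,0]
    - [20,0,0,0,0]

```text
clock: 28.75
eef_pos: [658.5, 76.3, 221.5]
tool_rot: [-3.125, 0.002, -1.575]
force: [-0.0, -0.5, -1.9]
width: 33.1
```

>>> send_rows:
  commands:
    - [20,0,0,0,0]
    - [20,0,0,0,0]
    - [20,0,0,0,0]
    - [20,0,0,0,0]
    - [20,0,0,0,0]

```text
clock: 29.25
eef_pos: [658.6, 76.3, 221.5]
tool_rot: [-3.125, 0.002, -1.575]
force: [0.8, 0.2, -1.9]
width: 32.7
```

>>> send_rows:
  commands:
    - [20,0,0,0,0]
    - [20,0,0,0,0]
    - [20,0,0,0,0]
    - [20,0,0,0,0]
    - [20,0,0,0,0]

```text
clock: 29.75
eef_pos: [658.5, 76.3, 221.5]
tool_rot: [-3.125, 0.002, -1.575]
force: [0.1, 0.4, -2.0]
width: 32.8
```

>>> send_rows:
  commands:
    - [20,40,0,0,0]
    - [20,80,-3,0,0]
    - [20,120,-6,0,0]
    - [20,150,-8,0,0]
    - [20,169,-9,0,0]

```text
clock: 30.25
eef_pos: [666.5, -96.7, 221.4]
tool_rot: [-3.125, -0.0, -1.579]
force: [0.0, 0.8, -1.7]
width: 32.2
```

>>> send_rows:
  commands:
    - [20,0,0,0,0]
    - [20,0,0,0,0]

```text
clock: 30.45
eef_pos: [666.5, -95.7, 221.3]
tool_rot: [-3.125, 0.001, -1.579]
force: [-0.3, 0.3, -1.3]
width: 32.8
```

Run:
```python
from h import *
mv([668.4,-93.6,140],-90);s=ctrl.read_state();print(s['tool_rot'],s['qd'].round(2))
```

```text
pos [666.5 -95.7 221.3] xdir -90.5 q7 [ 0.15  0.68 -0.08  1.49  0.06  0.96 -1.53] -> [-2.1, -0.6, 81.3, np.float64(-0.5)]
[-3.12529866e+00  8.48874291e-04 -1.57896434e+00] [-0.03 -0.   -0.03  0.   -0.01 -0.   -0.  ]
```

>>> send_rows:
  commands:
    - [20,-2,-1.5,20,0]
    - [20,-2,-1.5,45,0]
    - [20,-2,-1.5,65,0]
    - [20,-2,-1.5,80,0]
    - [20,-2,-1.5,80,0]

```text
clock: 30.95
eef_pos: [667.9, -91.0, 139.0]
tool_rot: [-3.13, 0.003, -1.576]
force: [0.3, 0.7, -2.0]
width: 32.9
```

>>> send_rows:
  commands:
    - [20,0,0,0,0]
    - [20,0,0,0,0]
    - [20,0,0,0,0]

```text
clock: 31.25
eef_pos: [668.6, -90.7, 140.1]
tool_rot: [-3.128, 0.003, -1.576]
force: [0.5, 0.7, -1.7]
width: 32.8
```

Run:
```python
from h import *
mv([668.2,-94,128.7],-90);s=ctrl.read_state();print(s['tool_rot'],s['force'])
i=snap('17'); cv2.imwrite('pics/z6.png',cv2.resize(i['scene'][200:320,230:340],None,fx=5,fy=5))
```

```text
pos [668.6 -90.7 140.1] xdir -90.3 q7 [ 0.14  0.77 -0.08  1.55  0.07  0.81 -1.54] -> [3.4, 0.6, 11.4, np.float64(-0.3)]
[-3.12785482e+00  2.63669740e-03 -1.57570613e+00] [ 0.46046468  0.69963092 -1.69575005]
```

View pics/z6.png

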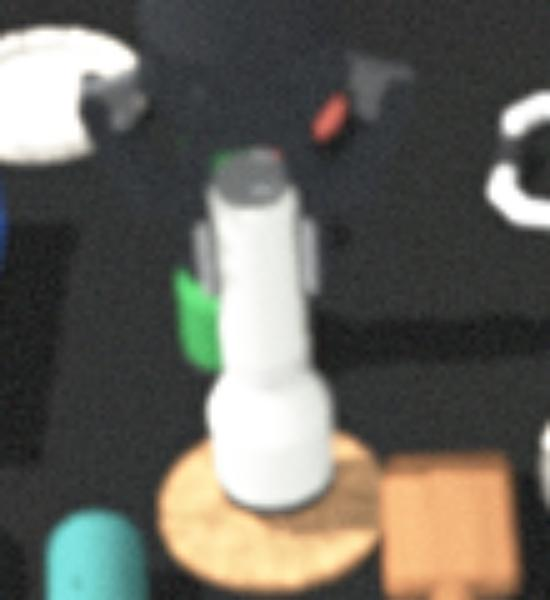

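>>> send_rows:
  commands:
    - [20,3.4,0.6,4,0]
    - [20,3.4,0.6,8,0]
    - [20,3.4,0.6,10,0]
    - [20,3.4,0.6,11,0]
    - [20,3.4,0.6,11,0]

```text
clock: 31.85
eef_pos: [668.0, -94.4, 128.8]
tool_rot: [-3.128, 0.003, -1.576]
force: [1.7, 0.3, -1.8]
width: 32.6
```

>>> send_rows:
  commands:
    - [20,0,0,0,0]
    - [20,0,0,0,0]

```text
clock: 32.05
eef_pos: [668.0, -94.3, 128.7]
tool_rot: [-3.128, 0.003, -1.576]
force: [0.3, 0.1, -1.6]
width: 32.4
```

Run:
```python
from h import *
mv([668.2,-94,128.7],-90);s=ctrl.read_state();print(s['tool_rot'],s['force'])
i=snap('18'); cv2.imwrite('pics/z6.png',cv2.resize(i['scene'][200:320,230:340],None,fx=5,fy=5))
```

```text
pos [668.  -94.3 128.7] xdir -90.3 q7 [ 0.14  0.79 -0.07  1.55  0.07  0.79 -1.53] -> [-0.3, -0.2, -0.0, np.float64(-0.3)]
[-3.12841320e+00  2.64783779e-03 -1.57606486e+00] [ 0.34785591  0.10763567 -1.60617718]
```

View pics/z6.png

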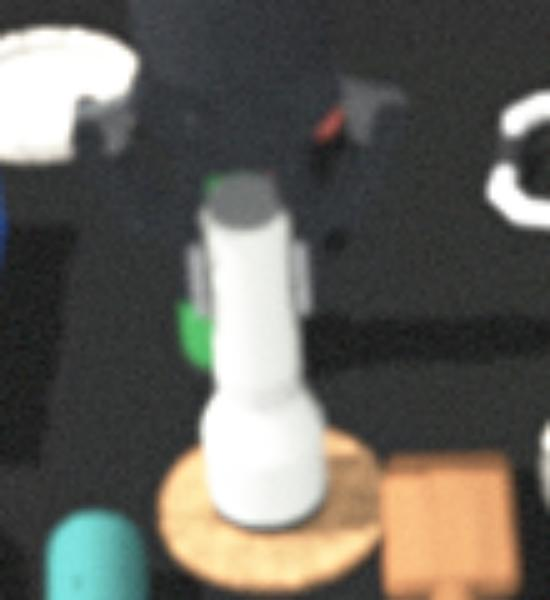

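>>> send_rows:
  commands:
    - [20,-1,0,1,0]
    - [20,-1,0,1,0]
    - [20,-1,0,1,0]

```text
clock: 32.45
eef_pos: [668.3, -94.1, 128.6]
tool_rot: [-3.127, 0.002, -1.576]
force: [-1.1, -1.2, 4.9]
width: 33.3
```

>>> send_rows:
  commands:
    - [20,0,0,1,0]
    - [20,0,0,1,0]
    - [20,0,0,1,0]

```text
clock: 32.75
eef_pos: [668.4, -94.1, 128.5]
tool_rot: [-3.127, 0.001, -1.576]
force: [-2.5, -0.6, 7.4]
width: 32.9
```

Contact: the force went from −1.6 N to +7.4 N. Releasing slowly.

>>> send_rows:
  commands:
    - [34,0,0,-1,0]
    - [38,0,0,-1,0]
    - [44,0,0,-1,0]
    - [60,0,0,-1,0]
    - [84,0,0,-1,0]

```text
clock: 33.25
eef_pos: [668.3, -94.0, 129.3]
tool_rot: [-3.127, 0.002, -1.576]
force: [0.3, -0.2, 0.2]
width: 71.0
```

>>> send_rows:
  commands:
    - [84,0,0,0,0]
    - [84,0,0,-15,0]
    - [84,0,0,-50,0]
    - [84,0,0,-90,0]
    - [84,0,0,-140,0]

```text
clock: 33.75
eef_pos: [665.3, -94.1, 270.5]
tool_rot: [-3.13, 0.002, -1.576]
force: [1.4, -0.5, -0.0]
width: 84.1
```

Run:
```python
from h import *
mv([570,-30,300],-90)
i=snap('19');
```

```text
pos [665.3 -94.1 270.5] xdir -90.3 q7 [ 0.15  0.63 -0.08  1.43  0.05  1.07 -1.52] -> [-63.6, 95.3, -30.5, np.float64(-0.3)]
```

View pics/scene19.png

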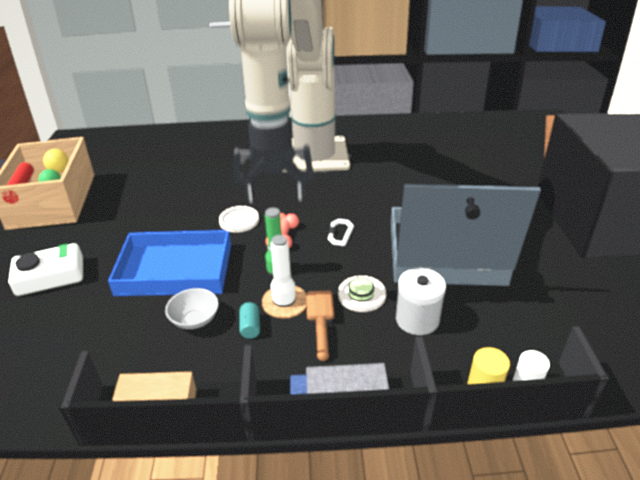

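Run:
```python
from h import *
mv([708,276,350],-97)
```

```text
pos [670.7 -94.7 278.8] xdir -90.3 q7 [ 0.15  0.63 -0.08  1.42  0.05  1.07 -1.52] -> [-370.9, -37.2, -70.1, np.float64(6.7)]
```

>>> send_rows:
  commands:
    - [60,0,0,-45,0]
    - [60,-40,0,-70,3]
    - [60,-90,-5,-72,6.7]
    - [60,-140,-14,-72,6.7]
    - [60,-190,-18,-72,6.7]

```text
clock: 34.35
eef_pos: [688.0, 95.6, 353.1]
tool_rot: [-3.109, 0.004, -1.694]
force: [0.7, -0.4, -0.5]
width: 60.2
```

Run:
```python
from h import *
mv([708,276,350],-97)
```

```text
pos [688.   95.6 353.1] xdir -97.1 q7 [-0.15  0.6  -0.06  1.25  0.04  1.25 -1.9 ] -> [-181.4, 2.6, 3.8, np.float64(-0.1)]
```

>>> send_rows:
  commands:
    - [60,-45,0,3,0]
    - [60,-90,0,3,0]
    - [60,-135,2,3,0]
    - [60,-170,2.6,3,0]
    - [60,-181,2.6,3,0]

```text
clock: 34.85
eef_pos: [706.3, 282.1, 351.1]
tool_rot: [-3.11, 0.008, -1.688]
force: [-0.7, 1.1, -0.9]
width: 59.7
```

>>> send_rows:
  commands:
    - [60,0,0,0,0]
    - [60,0,0,0,0]

```text
clock: 35.05
eef_pos: [706.3, 281.5, 351.6]
tool_rot: [-3.11, 0.008, -1.688]
force: [0.0, -0.7, -0.6]
width: 60.0
```

Run:
```python
from h import *
mv([708,276,250],-97)
i=snap('20'); cv2.imwrite('pics/z6.png',cv2.resize(i['scene'][80:280,380:560],None,fx=3,fy=3))
cv2.imwrite('pics/z7.png',cv2.resize(i['top'][120:330,90:280],None,fx=2.8,fy=2.8))
# knob in scene & top guess
```

```text
pos [706.3 281.5 351.6] xdir -96.7 q7 [-0.39  0.73 -0.06  1.01  0.05  1.37 -2.14] -> [6.0, 0.9, 101.6, np.float64(0.3)]
```

View pics/z6.png

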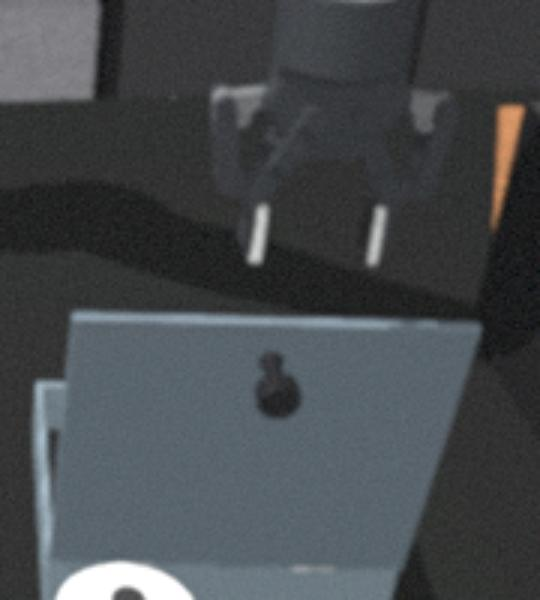

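View pics/top10.png

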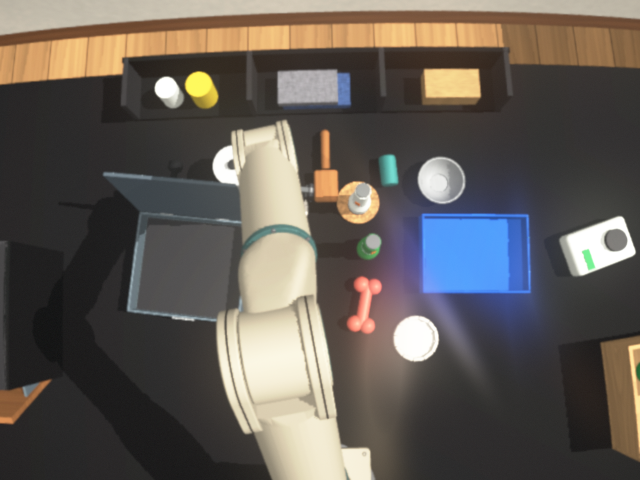

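Run:
```python
from h import *
i=cv2.imread('pics/top10.png'); c=i[150:185,155:200].astype(float); cv2.imwrite('pics/z7.png',cv2.resize(np.clip(c*3,0,255).astype(np.uint8),None,fx=14,fy=14))
for x in(700,708): 
    o,v=ray('scene',[[472.3,211.7]]);t=(x-o[0])/v[0,0]; print(o+t*v[0])
print(tri([472.3,211.7],[176.5,168]))
```

```text
[700.         279.13377971 238.43287046]
[708.         276.03696571 244.01956976]
(array([703.05890556, 275.69871859, 240.13980636]), np.float64(4.4950997894246685))
```

View pics/z7.png

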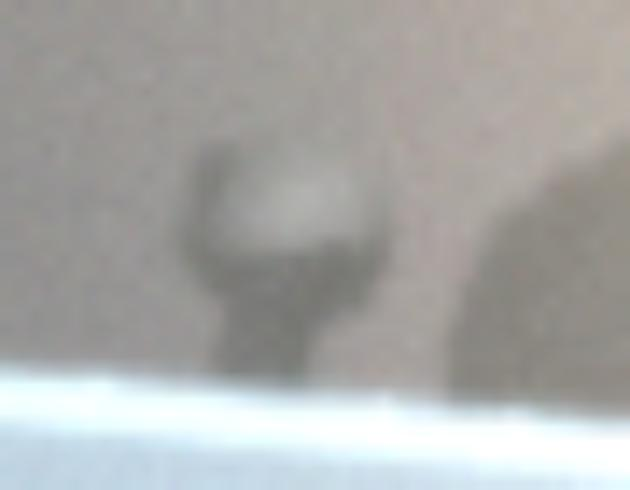

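>>> send_rows:
  commands:
    - [60,5,0,30,0]
    - [60,5,0,65,0]
    - [60,5,0.5,95,0]
    - [60,5,0.5,108,0]
    - [60,5,0.5,108,0]

```text
clock: 35.65
eef_pos: [708.8, 272.9, 241.9]
tool_rot: [-3.112, 0.005, -1.692]
force: [-0.1, -0.0, 0.5]
width: 59.7
```

Run:
```python
from h import *
mv([707,276.5,242],-97); s=ctrl.read_state();print(s['force'],s['tool_rot'])
i=snap('21'); cv2.imwrite('pics/z6.png',cv2.resize(i['scene'][80:280,380:560],None,fx=3,fy=3))
```

```text
pos [708.8 272.9 241.9] xdir -97.0 q7 [-0.38  0.79 -0.06  1.18  0.06  1.14 -2.14] -> [-3.4, 2.2, -0.1, np.float64(0.0)]
[-0.0800323  -0.02880289  0.46811086] [-3.11208566  0.00453548 -1.69231625]
```

View pics/z6.png

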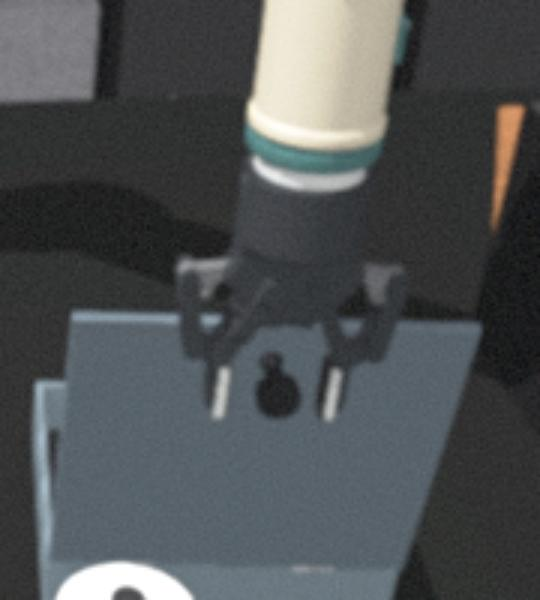

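>>> send_rows:
  commands:
    - [50,-2.5,1,0,0]
    - [35,-2.5,1,0,0]
    - [15,-2.5,1,0,0]
    - [10,-2.5,1,0,0]
    - [10,-2.5,1,0,0]

```text
clock: 36.25
eef_pos: [711.1, 275.9, 247.5]
tool_rot: [-3.103, 0.008, -1.692]
force: [0.3, -2.9, 6.7]
width: 25.4
```

>>> send_rows:
  commands:
    - [10,0,0,0,0]
    - [10,0,0,0,0]
    - [10,0,0,0,0]

```text
clock: 36.55
eef_pos: [711.1, 275.9, 247.6]
tool_rot: [-3.103, 0.007, -1.692]
force: [-0.4, -1.5, 2.0]
width: 25.1
```

```bash
python3 - <<'E'
from h import *
from scipy.optimize import least_squares
P=np.array([[448.2,308.4,117.3],[503.2,301.6,202.8],[588.4,291,250.4],[689.7,278.6,251.6],[711.1,275.9,247.6]])
xh=np.array([.993,-.12]); X=P[:,:2]@xh; Z=P[:,2]
f=lambda p:np.hypot(X-p[0],Z-p[1])-204.6
r=least_squares(f,[635*.993-283.7*.12,52]);print(r.x,r.fun.round(1))
c=r.x; a=np.arctan2(Z-c[1],-(X-c[0]))-np.arctan2(43,200); print('th',a.round(3))
E
cat >> h.py <<'E'
E
```

```text
[603.20983046  53.66630118] [ 0.7 -0.2 -0.6 -0.9  1.5]
th [0.103 0.606 1.092 1.598 1.705]
```

```bash
cat >> h.py <<'E'
def arc(ths):
    s=ctrl.read_state(); Rt=R.from_euler('xyz',s['tool_rot']).as_matrix()
    xh=np.array([.993,-.12,0]);yh=np.array([.12,.993,0]); p=s['eef_pos']
    a0=np.arctan2(p[2]-53.7,-(p@xh-603.2))-np.arctan2(43,200)
    print('th now',a0.round(3),'force',s['force'].round(1),'w',s['width'].round(1))
    for t in ths:
        a=t+np.arctan2(43,200); q=xh*(603.2-204.6*np.cos(a))+yh*359.6+np.array([0,0,53.7+204.6*np.sin(a)])
        print(t,(Rt.T@(q-p)).round(1))
E
python3 -c "
from h import *
arc([1.6,1.5,1.4,1.3,1.2])"
```

```text
Traceback (most recent call last):
  File "h.py", line 40, in arc
    print('th now',a0.round(3),'force',s['force'].round(1),'w',s['width'].round(1))
                                                               ^^^^^^^^^^^^^^^^
AttributeError: 'float' object has no attribute 'round'
```

```bash
sed -i "s/s\['width'\].round(1))/s['width'])/" h.py
python3 -c "
from h import *
arc([1.6,1.5,1.4,1.3,1.2])"
```

```text
th now 1.704 force [-0.4 -1.5  2. ] w 25.1054639230265
1.6 [-0.5 20.5 -5.6]
1.5 [ -0.5  40.4 -10.2]
1.4 [ -0.5  60.7 -12.9]
1.3 [ -0.4  81.1 -13.5]
1.2 [ -0.4 101.5 -12. ]
```

>>> send_rows:
  commands:
    - [10,-0.5,20.5,-5.6,0]
    - [10,-0.5,40.4,-10.2,0]
    - [10,-0.5,60.7,-13,0]
    - [10,-0.4,81,-13.5,0]
    - [10,-0.4,101.5,-12,0]

```text
clock: 37.05
eef_pos: [611.9, 288.1, 258.2]
tool_rot: [-3.096, 0.009, -1.693]
force: [2.7, -1.8, 5.1]
width: 25.2
```

```bash
python3 -c "
from h import *
arc([1.1,1.0,.9,.8,.7])"
```

```text
th now 1.213 force [ 2.7 -1.8  5.1] w 25.23899168426288
1.1 [-0.1 22.3  5.7]
1.0 [-0.  42.1 11. ]
0.9 [ 0.1 61.2 18.3]
0.8 [ 0.2 79.5 27.5]
0.7 [ 0.4 96.8 38.4]
```

>>> send_rows:
  commands:
    - [10,0,22,5.7,0]
    - [10,0,42,11,0]
    - [10,0,61,18.3,0]
    - [10,0,79.5,27.5,0]
    - [10,0,97,38.4,0]

```text
clock: 37.55
eef_pos: [516.2, 300.0, 217.1]
tool_rot: [-3.096, 0.01, -1.693]
force: [-2.9, -2.3, 6.5]
width: 25.6
```

```bash
python3 -c "
from h import *
arc([.6,.5,.4,.3,.2])"
```

```text
th now 0.7 force [-2.9 -2.3  6.5] w 25.611656004876437
0.6 [ 0.3 14.7 14.3]
0.5 [ 0.4 29.4 28.5]
0.4 [ 0.6 42.7 44. ]
0.3 [ 0.8 54.4 60.8]
0.2 [ 1.  64.3 78.7]
```

>>> send_rows:
  commands:
    - [10,0.3,14.7,14.3,0]
    - [10,0.4,29.4,28.5,0]
    - [10,0.6,42.7,44,0]
    - [10,0.8,54.4,61,0]
    - [10,1,64.3,78.7,0]

```text
clock: 38.05
eef_pos: [453.2, 307.7, 135.3]
tool_rot: [-3.099, 0.009, -1.692]
force: [-3.3, -0.1, 3.2]
width: 25.4
```

```bash
python3 -c "
from h import *
arc([.15,.1,.05,0,-.02])"
```

```text
th now 0.193 force [-3.3 -0.1  3.2] w 25.432694895808257
0.15 [0.3 1.4 9.1]
0.1 [ 0.3  5.2 18.6]
0.05 [ 0.4  8.5 28.3]
0 [ 0.5 11.3 38.1]
-0.02 [ 0.6 12.3 42.1]
```

>>> send_rows:
  commands:
    - [10,0.3,1.4,9,0]
    - [10,0.3,5.2,18.6,0]
    - [10,0.4,8.5,28,0]
    - [10,0.5,11,37,0]
    - [10,0.5,11,37,0]

```text
clock: 38.55
eef_pos: [441.1, 309.2, 97.1]
tool_rot: [-3.104, 0.007, -1.69]
force: [-6.0, 0.3, 0.3]
width: 25.4
```

```bash
python3 -c "
from h import *
arc([0,-.02,-.04])
i=snap('22'); cv2.imwrite('pics/z6.png',cv2.resize(i['scene'][140:300,370:550],None,fx=3.3,fy=3.3))"
```

```text
th now -0.0 force [-6.   0.3  0.3] w 25.415717620572583
0 [ 0.2 -2.4  0.5]
-0.02 [ 0.2 -1.4  4.5]
-0.04 [ 0.3 -0.5  8.5]
```

View pics/z6.png

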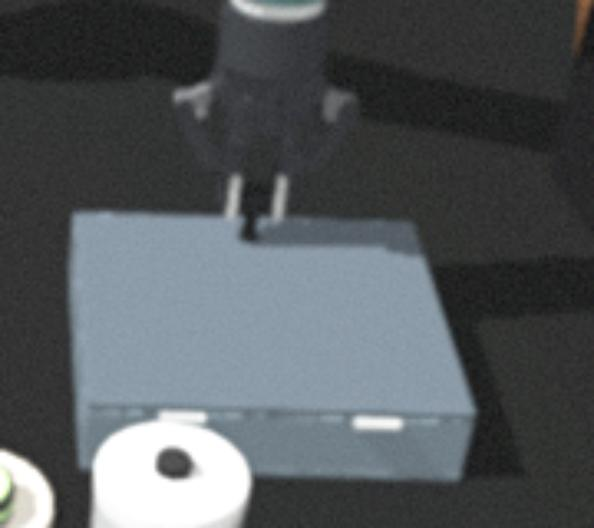

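>>> send_rows:
  commands:
    - [10,0,-1,2,0]
    - [10,0,-1,4,0]
    - [10,0,-1,4,0]

```text
clock: 38.95
eef_pos: [441.1, 309.3, 96.3]
tool_rot: [-3.105, 0.007, -1.69]
force: [-11.5, -4.7, 32.4]
width: 25.4
```

>>> send_rows:
  commands:
    - [10,0,0,3,0]
    - [10,0,0,3,0]

```text
clock: 39.15
eef_pos: [441.1, 309.4, 96.3]
tool_rot: [-3.105, 0.008, -1.69]
force: [-9.3, -5.3, 30.5]
width: 25.6
```

>>> send_rows:
  commands:
    - [45,0,0,0,0]
    - [45,0,0,0,0]
    - [50,0,0,0,0]
    - [55,0,0,-25,0]
    - [55,0,0,-70,0]

```text
clock: 39.65
eef_pos: [436.9, 307.8, 164.0]
tool_rot: [-3.11, 0.003, -1.69]
force: [1.4, 0.3, 0.2]
width: 54.8
```

>>> send_rows:
  commands:
    - [60,0,0,-45,0]
    - [60,0,0,-90,0]
    - [60,45,-15,-100,0]
    - [60,90,-30,-100,0]
    - [60,135,-40,-100,0]

```text
clock: 40.15
eef_pos: [458.3, 167.8, 265.3]
tool_rot: [-3.108, 0.003, -1.69]
force: [0.3, 0.0, -1.0]
width: 59.9
```

Run:
```python
from h import *
i=snap('23'); cv2.imwrite('pics/z6.png',cv2.resize(i['scene'][140:300,370:550],None,fx=3.3,fy=3.3))
a=i['top'];hs=cv2.cvtColor(a,cv2.COLOR_BGR2HSV)
m=cv2.inRange(hs,(0,90,120),(8,255,255))|cv2.inRange(hs,(172,90,120),(180,255,255))
m[:, :250]=0;m[:,600:]=0;m[:120]=0
for c in cv2.findContours(m,0,2)[0]:
    if cv2.contourArea(c)<30: continue
    r=cv2.minAreaRect(c); print('coral',cv2.contourArea(c),r, plane('top',cv2.boxPoints(r),18).round(0).tolist(), plane('top',[r[0]],18).round(1))
mv([450,60,280])
```

```text
coral 1090.5 ((363.8648376464844, 304.810791015625), (29.263019561767578, 56.88205337524414), 9.462322235107422) [[371.0, -54.0, 18.0], [498.0, -78.0, 18.0], [485.0, -144.0, 18.0], [358.0, -119.0, 18.0]] [[428.  -98.7  18. ]]
pos [458.1 161.5 264.7] xdir -97.5 q7 [-0.38  0.36 -0.04  1.96  0.05  0.8  -2.15] -> [101.7, -5.6, -15.0]
```

View pics/z6.png

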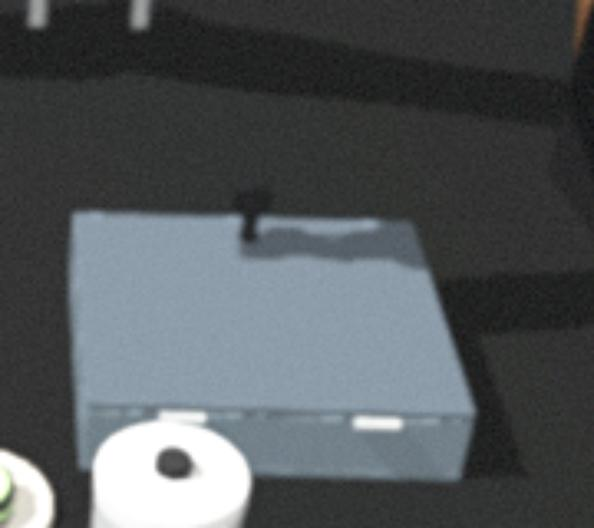

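View pics/top23.png

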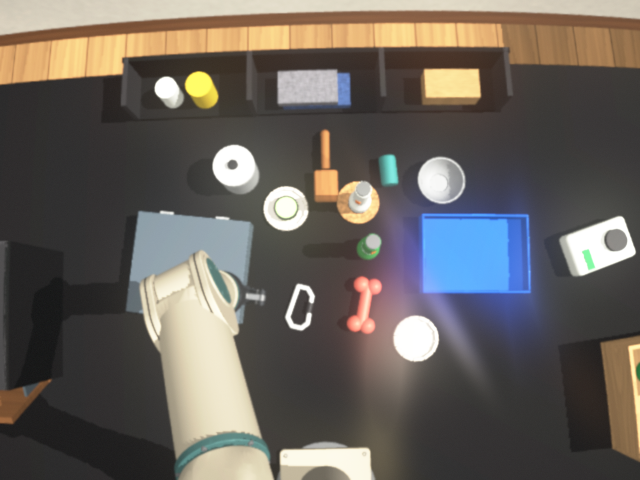

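Run:
```python
from h import *
mv([445,-30,250],-101);mv([428,-98.7,180],-101)
```

```text
pos [458.1 161.5 264.7] xdir -97.5 q7 [-0.38  0.36 -0.04  1.96  0.05  0.8  -2.15] -> [191.5, -11.4, 15.4, np.float64(3.5)]
pos [458.1 161.5 264.7] xdir -97.5 q7 [-0.38  0.36 -0.04  1.96  0.05  0.8  -2.15] -> [261.7, -1.3, 85.2, np.float64(3.5)]
```

>>> send_rows:
  commands:
    - [70,50,-10,5,3.5]
    - [70,100,-10,10,3.5]
    - [70,150,-10,15,3.5]
    - [70,200,-10,15,3.5]
    - [70,240,-8,15,3.5]

```text
clock: 40.75
eef_pos: [435.2, -79.2, 249.9]
tool_rot: [-3.11, 0.0, -1.762]
force: [-0.3, -0.9, -0.3]
width: 69.8
```

>>> send_rows:
  commands:
    - [70,15,5,20,0]
    - [70,15,5,20,0]
    - [70,15,5,20,0]

```text
clock: 41.05
eef_pos: [428.3, -92.3, 229.5]
tool_rot: [-3.111, 0.001, -1.762]
force: [0.1, 0.6, 0.2]
width: 70.1
```

Run:
```python
from h import *
mv([428,-98.7,100],-101)
i=snap('24');
```

```text
pos [428.3 -92.3 229.5] xdir -101.0 q7 [ 0.13  0.34  0.02  2.12 -0.01  0.65 -1.6 ] -> [6.4, 3.1, 129.4, np.float64(0.0)]
```

View pics/scene24.png

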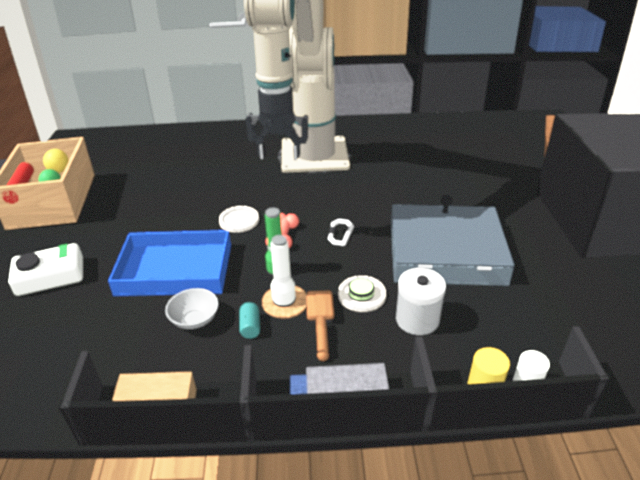

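>>> send_rows:
  commands:
    - [70,6.4,0,45,0]
    - [70,6.4,1,90,0]
    - [70,6.4,2,130,0]
    - [70,6.4,2,150,0]
    - [70,6.4,2,150,0]

```text
clock: 41.65
eef_pos: [430.0, -95.8, 77.9]
tool_rot: [-3.115, 0.001, -1.756]
force: [-0.0, -0.1, 0.3]
width: 70.0
```

>>> send_rows:
  commands:
    - [70,0,0,0,0]
    - [70,0,0,0,0]

```text
clock: 41.85
eef_pos: [431.1, -94.5, 78.0]
tool_rot: [-3.115, 0.002, -1.754]
force: [0.5, 0.8, -0.2]
width: 70.1
```

Run:
```python
from h import *
mv([428,-98.7,19],-101)
i=snap('25'); cv2.imwrite('pics/z6.png',cv2.resize(i['scene'][150:260,210:360],None,fx=4,fy=4))
a=i['top'];cv2.imwrite('pics/z7.png',cv2.resize(a[250:350,300:430],None,fx=5,fy=5))
```

```text
pos [431.1 -94.5  78. ] xdir -100.5 q7 [ 0.23  0.64 -0.11  2.24  0.27  0.24 -1.87] -> [4.8, 3.8, 58.9, np.float64(0.5)]
```

View pics/z6.png

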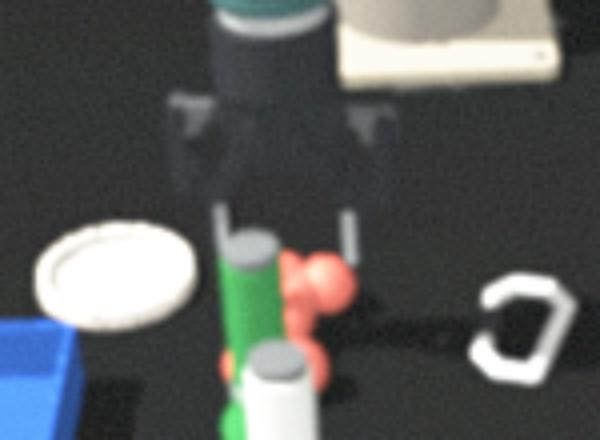

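View pics/z7.png

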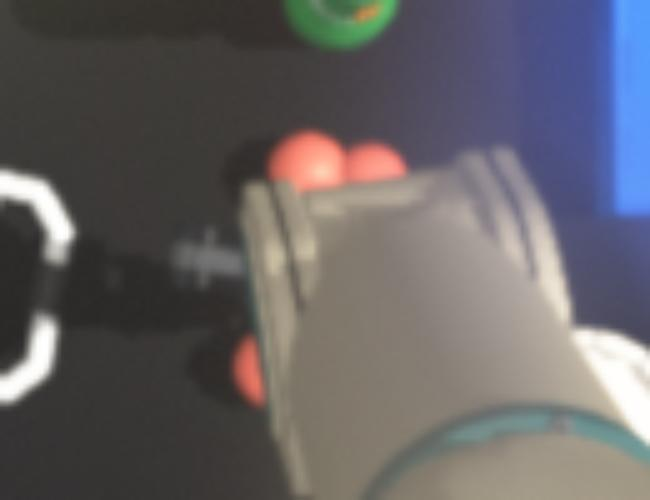

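Run:
```python
import numpy as np
from scipy.optimize import brentq
D=[(.65794,1.93149,.54915,544,117.3),(.6325,1.4918,1.0163,656.4,250.4),(.7737,1.1968,1.1693,743.9,251.6),(.4827,1.4409,1.2229,617,363.5),(.6293,1.5183,.9963,649.4,244.4),(.91,1.60,.64,665.1,33.9)]
A=[];B=[]
for q2,q4,q6,r,z in D:
    s=q2+q4;t=s+q6
    A.append([np.sin(q2),np.sin(s),0,np.cos(s)*0]);B.append(r-0)
    A.append([np.cos(q2),np.cos(s),1,0]);B.append(z)
p,res,_,_=np.linalg.lstsq(np.array(A),np.array(B),rcond=None);a,b,h,_=p;print(p,res,(np.array(A)@p-B).round(1))
for r in(439,452,460):
  for z in(230,150,78,40,19):
    d=np.hypot(r,z-h);c=(d*d-a*a-b*b)/(2*a*b);q4=np.arccos(c);q2=np.arctan2(r,z-h)-np.arctan2(b*np.sin(q4),a+b*np.cos(q4));print(r,z,q2.round(3),q4.round(3),'q6',(np.pi-q2-q4).round(3))
```

```text
[558.83824067 382.52314628   0.63307125   0.        ] [] [-1.6 -0.2 -0.6 -0.1 -1.  -0.1  1.4 -0.1  0.2 -0.6  2.   1. ]
439 230 0.356 2.093 q6 0.692
439 150 0.498 2.177 q6 0.467
439 78 0.647 2.224 q6 0.271
439 40 0.731 2.237 q6 0.173
439 19 0.778 2.241 q6 0.122
452 230 0.373 2.062 q6 0.706
452 150 0.511 2.144 q6 0.486
452 78 0.655 2.191 q6 0.296
452 40 0.736 2.203 q6 0.202
452 19 0.782 2.207 q6 0.153
460 230 0.384 2.043 q6 0.715
460 150 0.519 2.124 q6 0.499
460 78 0.66 2.17 q6 0.312
460 40 0.74 2.182 q6 0.219
460 19 0.785 2.186 q6 0.171
```

Run:
```python
from h import *
mv([436,-100.3,60],-101)
```

```text
pos [430.9 -95.3  78.5] xdir -100.6 q7 [ 0.23  0.64 -0.11  2.24  0.27  0.24 -1.87] -> [4.0, -5.4, 18.6, np.float64(0.4)]
```

>>> send_rows:
  commands:
    - [70,4,-5.4,5,0.4]
    - [70,4,-5.4,10,0.4]
    - [70,4,-5.4,15,0.4]
    - [70,4,-5.4,19,0.4]
    - [70,4,-5.4,19,0.4]

```text
clock: 42.45
eef_pos: [436.4, -100.6, 59.4]
tool_rot: [-3.114, 0.002, -1.763]
force: [1.1, -1.0, 0.2]
width: 69.7
```

Run:
```python
from h import *
mv([436,-100.3,40],-101); s=ctrl.read_state();print(s['qpos'].round(3),s['tool_rot'])
```

```text
pos [ 436.4 -100.6   59.4] xdir -101.0 q7 [ 0.3   0.69 -0.2   2.23  0.58  0.24 -2.18] -> [-0.2, 1.0, 19.3, np.float64(-0.0)]
[ 0.304  0.693 -0.202  2.232  0.578  0.236 -2.177] [-3.11362045e+00  1.61752985e-03 -1.76284380e+00]
```

>>> send_rows:
  commands:
    - [70,-0.2,0,4,0]
    - [70,-0.2,0,8,0]
    - [70,-0.2,0,12,0]
    - [70,-0.2,0,16,0]
    - [70,-0.2,0,20,0]

```text
clock: 42.95
eef_pos: [437.5, -100.8, 39.5]
tool_rot: [-3.113, 0.001, -1.763]
force: [0.1, -0.0, 0.7]
width: 69.8
```

Run:
```python
from h import *
mv([436,-100.3,19],-101); s=ctrl.read_state();print(s['qpos'].round(3),s['tool_rot'],s['force'])
```

```text
pos [ 437.5 -100.8   39.5] xdir -101.0 q7 [ 0.35  0.74 -0.27  2.23  0.88  0.24 -2.47] -> [-0.2, 2.2, 20.5, np.float64(-0.0)]
[ 0.349  0.743 -0.269  2.235  0.877  0.236 -2.473] [-3.11276218e+00  1.17925966e-03 -1.76323861e+00] [ 0.06985682 -0.04995835  0.6722957 ]
```

>>> send_rows:
  commands:
    - [70,-0.2,1,4,0]
    - [70,-0.2,1,8,0]
    - [70,-0.2,1,12,0]
    - [70,-0.2,1,16,0]
    - [70,-0.2,1,19,0]

```text
clock: 43.45
eef_pos: [437.6, -100.9, 20.5]
tool_rot: [-3.112, 0.001, -1.764]
force: [-0.2, 0.3, 1.0]
width: 70.4
```

Run:
```python
from h import *
mv([436,-100.3,19],-101); s=ctrl.read_state();print(s['qpos'].round(3),s['tool_rot'],s['force'])
i=snap('26'); cv2.imwrite('pics/z6.png',cv2.resize(i['scene'][150:260,210:360],None,fx=4,fy=4))
```

```text
pos [ 437.6 -100.9   20.5] xdir -101.0 q7 [ 0.37  0.79 -0.3   2.24  1.11  0.24 -2.7 ] -> [-0.3, 1.7, 1.5, np.float64(-0.0)]
[ 0.368  0.79  -0.3    2.238  1.11   0.237 -2.702] [-3.11221316e+00  5.27566630e-04 -1.76359953e+00] [-0.24990891  0.31841939  0.96865159]
```

View pics/z6.png

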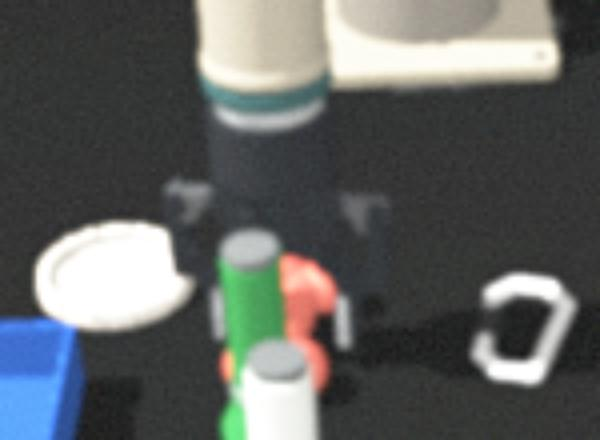

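>>> send_rows:
  commands:
    - [50,0,0,0,0]
    - [30,0,0,0,0]
    - [15,0,0,0,0]
    - [10,0,0,0,0]
    - [10,0,0,0,0]

```text
clock: 44.05
eef_pos: [437.6, -100.8, 20.9]
tool_rot: [-3.112, 0.001, -1.763]
force: [0.2, -1.0, 5.6]
width: 24.4
```

>>> send_rows:
  commands:
    - [10,0,0,0,0]
    - [10,0,0,0,0]
    - [10,0,0,-5,0]
    - [10,0,0,-10,0]
    - [10,0,0,-20,0]

```text
clock: 44.55
eef_pos: [436.6, -100.6, 40.9]
tool_rot: [-3.113, 0.0, -1.763]
force: [0.1, -0.1, -1.5]
width: 23.8
```

Run:
```python
from h import *
mv([436,-100.3,150],-101); s=ctrl.read_state();print(s['qpos'].round(3),s['tool_rot'],s['force'],s['width'])
i=snap('27'); cv2.imwrite('pics/z6.png',cv2.resize(i['scene'][150:260,210:360],None,fx=4,fy=4))
```

```text
pos [ 436.6 -100.6   40.9] xdir -101.0 q7 [ 0.43  0.76 -0.39  2.23  1.04  0.31 -2.63] -> [-0.3, -2.4, -109.0, np.float64(-0.0)]
[ 0.43   0.756 -0.39   2.234  1.036  0.309 -2.631] [-3.11311508e+00  4.28297238e-04 -1.76295151e+00] [ 0.13141125 -0.05742229 -1.48821802] 23.79505165773079
```

View pics/z6.png

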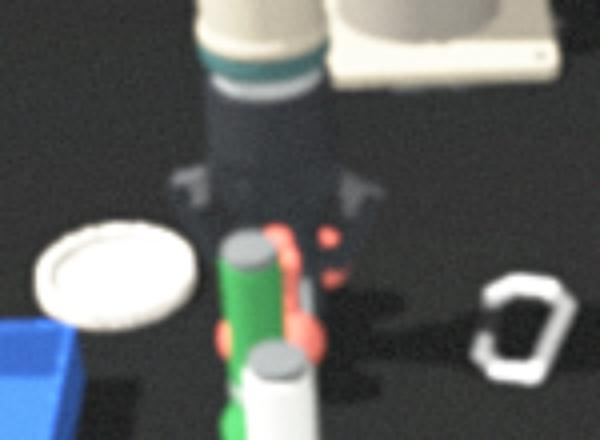

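Run:
```python
from h import *
i=cv2.imread('pics/top23.png'); cv2.imwrite('pics/z7.png',cv2.resize(i[200:305,405:545],None,fx=5.5,fy=5.5))
```

```text
(no output)
```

View pics/z7.png

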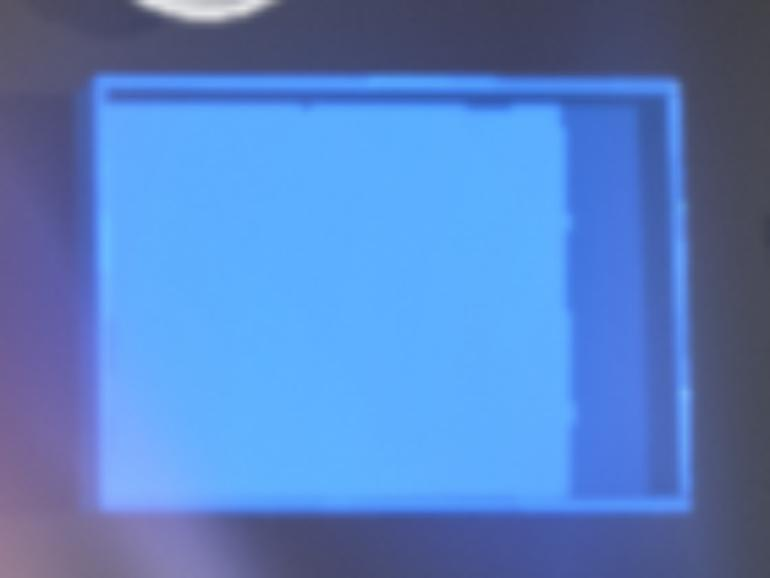

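>>> send_rows:
  commands:
    - [10,0,0,-40,0]
    - [10,0,-3,-80,0]
    - [10,0,-5,-120,0]
    - [10,0,-5,-160,0]
    - [10,0,-5,-190,0]

```text
clock: 45.15
eef_pos: [436.6, -100.9, 233.8]
tool_rot: [-3.109, 0.001, -1.764]
force: [-0.3, -0.5, -1.3]
width: 23.9
```

Run:
```python
from h import *
q=np.array([[94,74],[680,78],[692,513],[97,510]])/5.5+[405,200]
P=plane('top',q,45);print(P.round(1),P.mean(0)); print(np.linalg.norm(P-np.roll(P,-1,0),axis=1))
s=ctrl.read_state();print(s['qpos'].round(2))
i=snap('28'); cv2.imwrite('pics/z6.png',cv2.resize(i['scene'][60:260,180:360],None,fx=3.3,fy=3))
```

```text
[[ 631.2 -236.2   45. ]
 [ 624.4 -486.5   45. ]
 [ 442.1 -480.2   45. ]
 [ 451.4 -229.8   45. ]] [ 537.25048129 -358.16798519   45.        ]
[250.35773601 182.4378768  250.61974069 179.86186528]
[ 0.8   0.46 -0.88  2.08  0.51  0.79 -2.16]
```

View pics/z6.png

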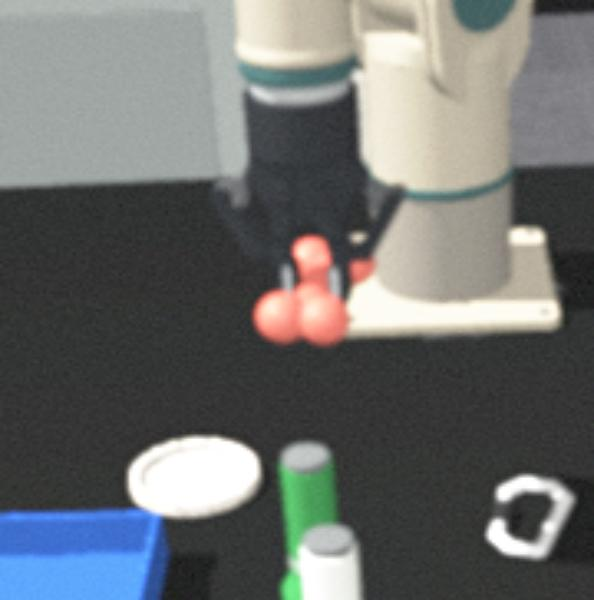

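Run:
```python
from h import *
mv([546,-358.5,230],-92)
```

```text
pos [ 438.7 -101.2  235. ] xdir -101.1 q7 [ 0.8   0.46 -0.88  2.08  0.52  0.79 -2.16] -> [231.8, -154.7, 10.8, np.float64(-9.1)]
```

>>> send_rows:
  commands:
    - [10,35,-24,0,-2]
    - [10,70,-48,0,-4]
    - [10,105,-72,0,-6]
    - [10,140,-95,2,-8]
    - [10,175,-117,4,-9]

```text
clock: 45.75
eef_pos: [519.4, -297.3, 233.6]
tool_rot: [-3.106, -0.005, -1.607]
force: [0.9, 0.5, -0.8]
width: 24.2
```

Run:
```python
from h import *
mv([546,-358.5,150],-92)
```

```text
pos [ 519.4 -297.3  233.6] xdir -92.1 q7 [ 1.    0.68 -0.87  1.7   0.6   1.01 -1.68] -> [59.7, -25.8, 84.9, np.float64(-0.1)]
```

>>> send_rows:
  commands:
    - [10,30,-13,20,0]
    - [10,60,-26,45,0]
    - [10,60,-26,70,0]
    - [10,60,-26,85,0]
    - [10,60,-26,85,0]

```text
clock: 46.25
eef_pos: [544.2, -357.1, 146.4]
tool_rot: [-3.112, -0.002, -1.606]
force: [-0.1, -0.1, -1.3]
width: 24.1
```

>>> send_rows:
  commands:
    - [10,0,0,0,0]
    - [10,0,0,0,0]

```text
clock: 46.45
eef_pos: [544.6, -356.3, 147.3]
tool_rot: [-3.111, -0.003, -1.604]
force: [-0.0, 0.0, -1.4]
width: 23.7
```

Run:
```python
from h import *
mv([546,-358.5,150],-92)
i=snap('29')
```

```text
pos [ 544.6 -356.3  147.3] xdir -91.9 q7 [ 0.98  0.85 -0.79  1.62  0.7   0.95 -1.65] -> [2.2, -1.5, -2.6, np.float64(0.1)]
```

View pics/scene29.png

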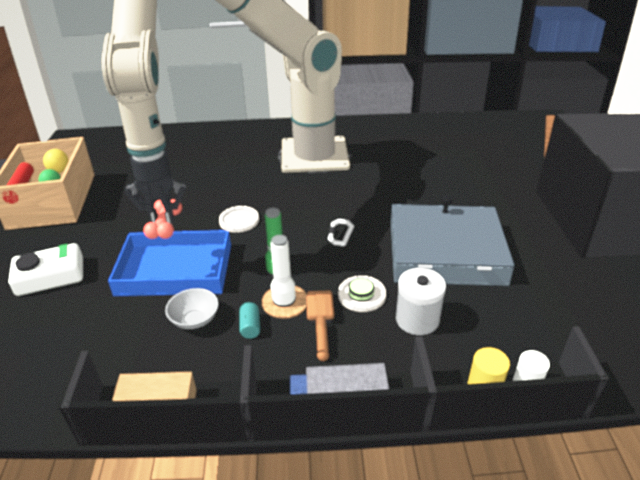

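View pics/top29.png

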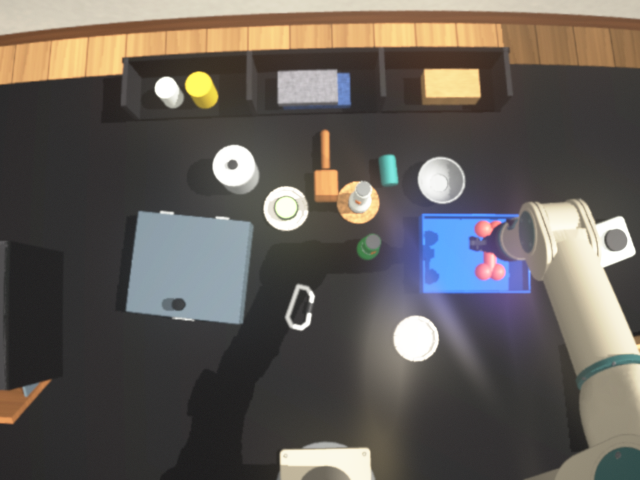

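>>> send_rows:
  commands:
    - [10,2,-1.5,30,0]
    - [10,2,-1.5,60,0]
    - [10,2,-1.5,85,0]
    - [10,2,-1.5,100,0]
    - [10,2,-1.5,112,0]

```text
clock: 47.05
eef_pos: [550.1, -359.5, 35.6]
tool_rot: [-3.109, -0.004, -1.605]
force: [-0.1, -0.2, -1.3]
width: 23.5
```

Run:
```python
from h import *
mv([546,-358.5,27],-92);s=ctrl.read_state();print(s['force'])
i=snap('30');cv2.imwrite('pics/z6.png',cv2.resize(i['top'][200:305,405:545],None,fx=5,fy=5))
```

```text
pos [ 550.1 -359.5   35.6] xdir -92.0 q7 [ 0.93  0.99 -0.68  1.65  0.83  0.78 -1.74] -> [-0.9, 4.4, 8.5, np.float64(0.0)]
[-0.14369496 -0.23061986 -1.26288162]
```

View pics/z6.png

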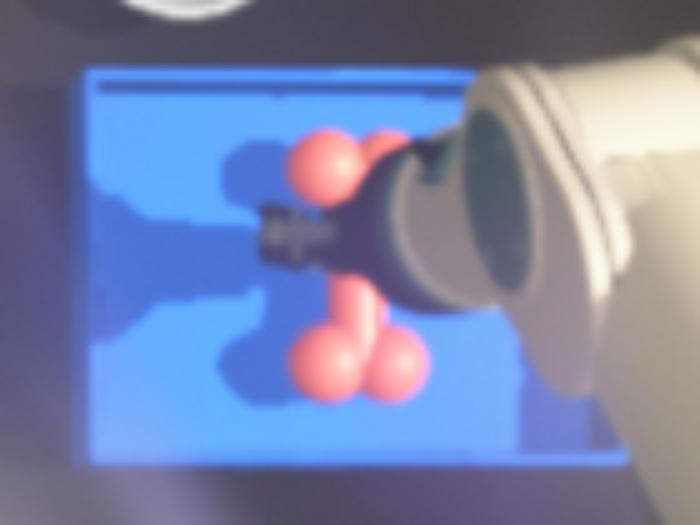

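Well inside the tray. Lowering the rest of the way and releasing.

>>> send_rows:
  commands:
    - [10,0,3,4,0]
    - [10,0,3,7,0]
    - [10,0,3,9.5,0]
    - [10,0,3,9.5,0]

```text
clock: 47.55
eef_pos: [546.9, -359.6, 26.1]
tool_rot: [-3.111, -0.004, -1.605]
force: [-0.7, -0.9, 0.4]
width: 24.1
```

>>> send_rows:
  commands:
    - [35,0,0,0,0]
    - [55,0,0,0,0]
    - [65,0,0,0,0]
    - [65,0,0,-20,0]
    - [65,0,0,-60,0]

```text
clock: 48.05
eef_pos: [543.1, -358.4, 84.9]
tool_rot: [-3.115, -0.001, -1.605]
force: [0.1, -0.8, -0.6]
width: 65.0
```

>>> send_rows:
  commands:
    - [65,0,0,-45,0]
    - [65,0,0,-90,0]
    - [65,0,0,-130,0]
    - [65,30,20,-140,0]
    - [65,60,40,-140,0]

```text
clock: 48.55
eef_pos: [499.5, -416.5, 228.9]
tool_rot: [-3.109, -0.005, -1.601]
force: [-0.2, -1.5, 0.1]
width: 64.9
```

Run:
```python
from h import *
mv([430,-480,250])
i=snap('31')
```

```text
pos [ 499.5 -416.5  228.9] xdir -91.7 q7 [ 1.13  0.77 -0.86  1.55  0.62  1.09 -1.47] -> [65.7, 66.9, -22.9]
```

View pics/top31.png

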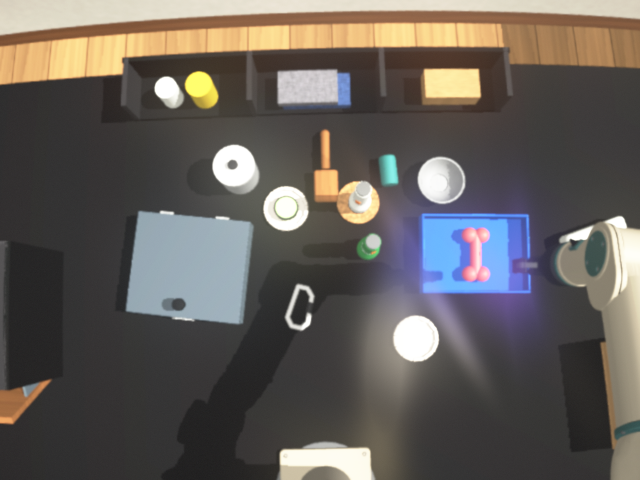

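Run:
```python
from h import *
t=cv2.imread('pics/top31.png');b=cv2.imread('pics/scene31.png')
A=cv2.resize(t[165:240,320:395],None,fx=5.3,fy=5.3);B=cv2.resize(b[225:325,255:355],None,fx=4,fy=4)[:397]
A=A[:397,:397];B=B[:397,:397]
cv2.imwrite('pics/z6.png',np.hstack([A,B]))
cv2.imwrite('pics/z7.png',cv2.resize(t[190:340,110:310],None,fx=4,fy=4))
cv2.imwrite('pics/z8.png',cv2.resize(b[180:330,380:540],None,fx=4,fy=4))
```

```text
(no output)
```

View pics/z6.png

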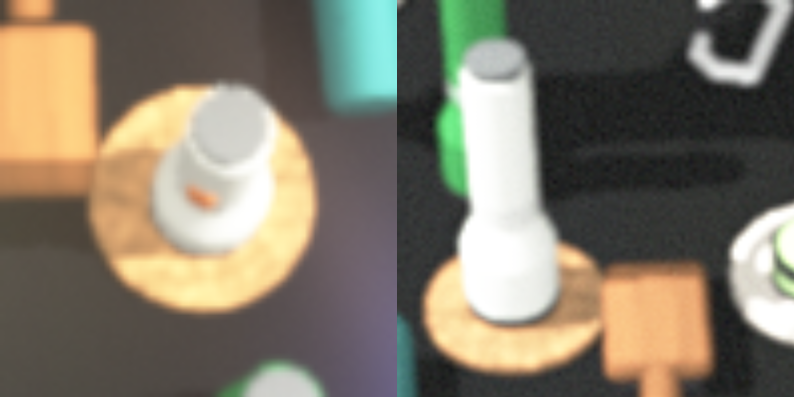

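View pics/z7.png

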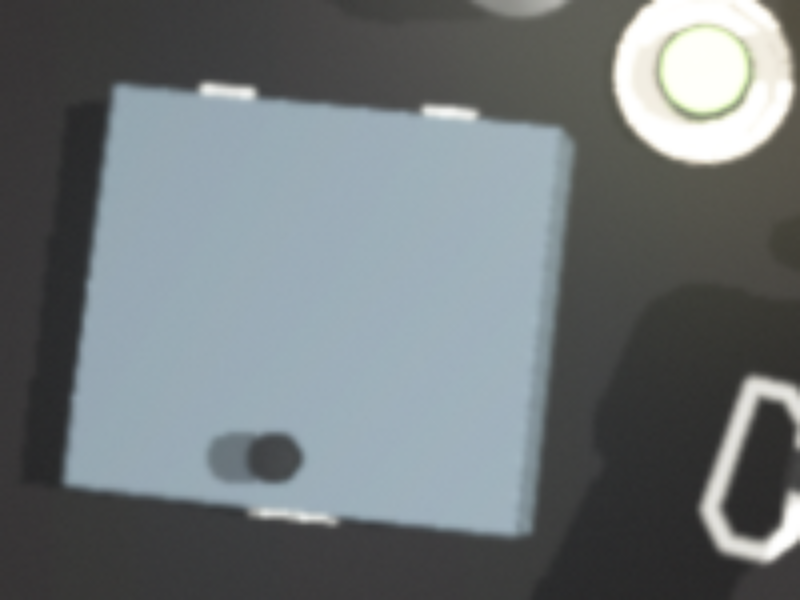

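View pics/z8.png

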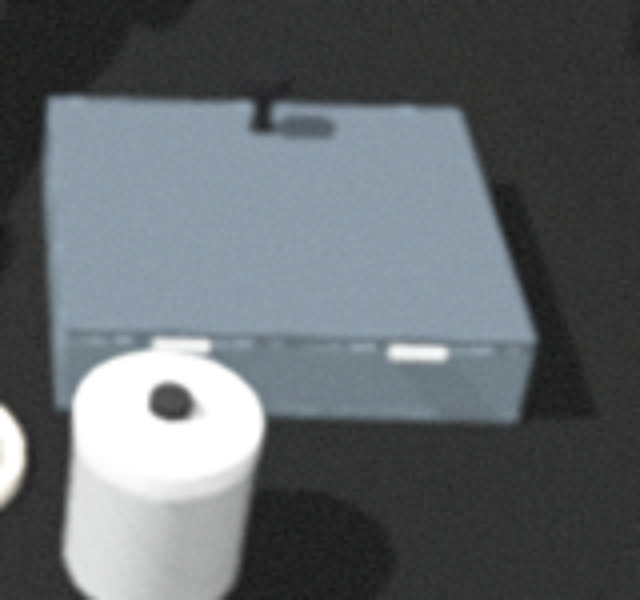

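Run:
```python
from h import *
print('flash',plane('top',[[320+205/5.3,165+255/5.3]],6)+[25.5,0,0],'coaster',plane('top',[[320+204/5.3,165+198.5/5.3]],6))
print('flash tail',plane('top',[[320+231/5.3,165+126/5.3]],171), plane('scene',[[255+(496-397)/4,225+58/4]],171))
for n in('dish','light'):pass
print('light',plane('top',[[110+705/4,190+70/4]],26),'dish',plane('top',[[110+703.5/4,190+72/4]],12))
print(ctrl.read_state()['clock'])
ctrl.finish_job()
```

```text
flash [[667.12542716 -94.1399136    6.        ]] coaster [[666.95691859 -94.52308689   6.        ]]
flash tail [[665.02833552 -95.17914121 171.        ]] [[670.99674103 -92.32692551 171.        ]]
light [[655.70344259  73.79476727  26.        ]] dish [[657.01513277  75.65034307  12.        ]]
48.65
the job is handed in; nothing more can be done
```

The job is done and handed in at 48.65 s. I opened the lid, moved the glow light from the box into the leftmost white dish and charged it. Then I stood the flashlight back on its coaster, shut the lid and laid the bone in the blue tray; only one bone was there in this run.

**Charging:** The first hold of about 6 s settled about 5 mm off the dish middle. I re-centred the flashlight to about 1 mm and held it steady for over 6 s, with the lens about 95 mm above the dish floor.

**Last checks, from the final pictures:**
- **Flashlight:** It stands upright, with its lens centre within about 1 mm of the coaster middle. The two cameras disagree by about 6 mm on where its tail is, and the one on the middle is the more trusted top view.
- **Light:** It lies flat in the dish, about 2 mm off centre.
- **Lid:** It looks fully shut, and it did not move under a push of about 30 N.
- **Bone:** It lies flat along the tray, well clear of the walls.
- **Other things:** Nothing else looks moved. I judged that by eye and did not measure it.

While I was picking up the bone close to the base, joint 6 came within 0.01 rad of its lower limit, but never read past it.

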